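Turn a ribbed cover plate over with a thin lifter

ROBOT

A 6-joint arm with a two-finger parallel gripper is mounted at the origin on the work surface. World frame = base frame: x ahead of the robot, y to its left, z up, the work surface at z = 0. Lengths are in m, angles in rad, forces in N, time in s.
With the tool pointing down it reaches from about 0.375 to 0.975 m from the base axis. Payload 3.8 kg.
Tool frame: the origin (TCP) lies on the centre line of the jaws, within the pads' length; the fingertips stand 14 mm ahead of it and the grasp point (between the pads) lies 5 mm behind it (bot.finger_overhang is the distance from the TCP to the fingertips, in m); y points along the fingers, x is the direction in which the jaws open and shut, and the axes are right-handed (so a half turn about y gives the same grasp; the last joint's range is limited). The gripper opens to 85 mm and grips with 20 to 120 N. Pads are 22 mm wide; open, the fingers measure 114 mm over their backs; the gripper's body (76 mm by 85 mm) begins 54 mm behind the grasp point. The pads swing forward as they close: fully open they stand 13 mm farther back than shut.
Start: joints at [1.212, 0.264, 1.604, -0, 1.274, -0.037], TCP at [0.213, 0.64, 0.245] pointing down, gripper open.
Joint ranges: [-2.63, 2.63], [-0.94, 2.18], [0.31, 2.57], [-1.31, 4.45], [0, 2.66], [-2.55, 2.55]. Speed limits (rad/s): [2.57, 2.57, 3.14, 3.14, 3.14, 3.14].

INTERFACE

Orientations are given as a rotation vector (axis times angle).
In Python, from workcell import readout, read_camera, bot, spotter gives the robot as it stands.
- The arm moves only by the tool jog_arm, never from a script. Its argument "increments" is a list of rows, each a list of 7 numbers: the shift along the tool's x, y, z in m, then the turn, a rotation vector about the tool's x, y, z in rad, then the opening, from 0 (shut) to 1 (fully open). A call has 1 to 10 rows; each row shifts and turns the pose as measured when the row begins, along the tool's axes as they then stand; what a row does not reach is not made up. A row lasts 1/8 s, in which the tool goes at most 62.5 mm and 10.7 degrees, less where a joint would pass 70% of its speed; a pose out of reach is approached as far as the arm can. A call with a gripper value outside its range is refused whole. The fingers move at their own pace and stop on an object; "force" is the grip in N (left out, the last holds). Time passes only in rows, so rows that do not move let the fingers close. It gives the time, the measured TCP pose, the force and the opening at its end, in the units of the state.
- readout.read_state(): the state, without advancing time (a new reading comes with each control period).
- read_camera(name): name is "side" or "top" or "wrist"; returns a dict with "img" (384x512x3 uint8, blue, green, red), "range_z" (384x512 float32, m along the optical axis (not along the pixel's ray), 0 where there is no reading), "fx", "fy", "cx", "cy" (pixels), "distortion" ([k1, k2, p1, p2, k3] as OpenCV has them; the pictures are not rectified), "world_from_camera" (4x4, takes a point from camera to world coordinates). Camera axes: x right, y down, z forward; pixel columns grow to the right and rows downward; lengths in m; the calibration is good to about 2 mm. A picture is of the moment at which its call begins.
- bot.finish_job(): hands the job in, once; it reports no verdict.
Trained networks look in a picture, given as the dict that the camera call returned (one of the last four; its "shot" number tells which), for a name from the list of things; names that differ only in an ending like _2 or _b are one class to them, and where a whole thing is asked for, a point or a joint stands for the part that bears it (a point fixed in the world has none). Each returns a list of dicts, best first, with "p" (0 to 1); they miss things now and then, are a little off and sometimes report something else, mostly with a low value. They report only what shows in the picture. A call takes as long as a camera call. They do not tell look-alikes from the thing itself.
- spotter.masks_of(picture, thing): "mask" (384x512 bool, what is visible of it) and "location" ([column, row] in pixels, amid what is visible of it).
- spotter.spot_point(picture, thing): "location" ([column, row] in pixels: a listed point, or the origin of a listed thing).
The state is a dict: "time": time; "q": joint angles; "joint_vel": joint speeds; "joint_torque": joint torques, N m; "tool_pos": TCP position; "tcp_rot": TCP orientation; "wrist_force": force on the tool from outside, world axes, zero at the start; "torque": the same for the moment, N m; "width": opening from 0.0 (shut) to 1.0 (fully open).
Only numpy, scipy, OpenCV 4.12 (cv2) and the standard library are available. Lean on these libraries where they do the work, as an engineer would, in place of code of your own. Each camera call takes 0.05 s, during which the arm holds its last target. There are 200 camera calls.

TASK

Take the thin-bladed lifter from its rubber mat, gently slide its blade under the open edge of the aluminium cover plate lying ribs-down on the lower deck of the turnover block until you feel it come up against the rib underneath, press it there for a moment with a light steady push of about 8 N that holds the plate against the step, and then tip the plate over the step so that it lies flat, ribs up, on the upper deck, never touching the plate with the fingers. Then stand the lifter back on its mat and let go; leave the rest of the bench undisturbed.

Things in the scene. Friction and masses are not known exactly. Their poses are not given: they have to be found in the camera images.
- block: Turnover block, fixed dark steel, 180 (its x) x 110 mm. Origin: on the bench under the step across its middle; x points from lower to upper deck, away from the robot within 0.3 rad, z up. Lower deck: x -90 to 0, top 30 mm above the bench, front end open. Side rails all along: inner faces at y = +-46, tops 43 mm up. End stop at x 84 to 90, top 43 mm up.
- step (a point): The block's step: middle of its top edge, 35 mm above the bench at block x = 0, y = 0; axes as the block's. The upright 5 mm step rises from the lower deck to the upper deck, flat, 35 mm above the bench, x = 0 to 84. As the plate is tipped with its far edge against the step, that edge slides back 5 mm by 45 degrees and 10 mm by 90; then the plate falls over the step.
- plate: Loose aluminium cover plate 64 (x) x 70 (y) mm, 10 mm thick in all (5 mm slab on 5 mm ribs), 56 to 112 g. Starts ribs down on the lower deck, 0 to 8 mm short of the step, within 0.06 rad of square. Origin: centre of the rib side (the underside at the start); x points to the step at the start, z from the ribs to the plain face: up at the start, down once turned over.
- plate_slot (a point): Mouth of the slot under the plate's open edge facing the robot: at plate x = -32, y = 0, on the rib side; axes as the plate's. The slot lies between deck and slab, 5 mm high, 54 wide (side ribs 8 mm wide on both long edges), 28 mm deep along +x, closed at its end by an 8 mm wide cross rib through the plate's middle.
- lifter: Lifter, 110 g: rigid flat steel blade 105 x 30 x 2 mm with an upright grey handle 18 (x, along the blade) x 30 (y) mm, from 2 to 90 mm above the blade's underside. Origin: blade underside beneath the handle's middle; x points to the working tip at x = +70 mm, the heel ends at x = -35 mm; z up along the handle. Stands by itself on its blade.
- lifter_grip (a point): The middle of the lifter's handle, 55 mm above the blade's underside; axes as the lifter's.
- lifter_tip (a point): The middle of the blade's working tip edge, on its underside, 70 mm ahead of the handle's middle; axes as the lifter's.
- mat: Black rubber mat fixed to the bench, 160 (x) x 100 (y) x 4 mm; the lifter stands on it at the start. Origin: centre of its underside. It lies left or right of the block.
- gauge_base: Blue anodized height gauge base 100 x 70 x 38 mm with a short steel post to 88 mm, fixed; bystander on the other side of the block from the mat. Origin: centre of its underside.
- brass_weight: Squat brass reference weight, 52 mm across, 55 mm tall; loose bystander. Origin: centre of its underside.
- ring_gauge: Steel ring gauge, 68 mm across, 22 mm tall; loose bystander. Origin: centre of its underside.
- caliper: Caliper lying on the bench, 150 mm long, up to 9 mm high; loose bystander near the robot. Origin: middle of its beam's underside.
- gauge_case: Wooden gauge case 90 x 140 x 24 mm; loose bystander near the robot. Origin: centre of its underside.
Mind the look-alikes: they are no part of the job. Leave any green or orange look-alike of the lifter alone.

How it is judged:
By the outcome, as a careful person would: the job done as asked, in the order asked, and still so for the second after the job is handed in, with the robot touching nothing.
It also fails if it takes over 70 s, if anything falls off the work surface, if the arm or the gripper's body presses on something with over 40 N, if the wrist force passes 120 N, or if a joint passes its speed limit or range.

## Working session

There is one attempt and no reset: what is moved stays moved. The work goes in short steps, Python scripts to look and compute and a tool call to move; the robot and the scene stay as the last step left them, time stands still between calls to the robot, and variables do not carry over. Pictures are saved under pics/ and viewed, about 8 in all and at most 12, crops included, and the job is handed in when it is done.

Besides the shell and the picture viewer there is one more tool, called after ">>>" as name(argument=value, ...) on one line, values as JSON. jog_arm: Moves the arm, as the interface text tells. Its arguments: {"type":"object","properties":{"increments":{"type":"array"},"force":{"type":"number"}},"required":["increments"]}

```bash
ls; mkdir -p pics; cat > h.py <<'E'
import numpy as np, cv2
from workcell import readout, read_camera, bot, spotter
def K(c): return np.array([[c["fx"],0,c["cx"]],[0,c["fy"],c["cy"]],[0,0,1]])
def rays(c,uv):
    p=cv2.undistortPoints(np.array(uv,float).reshape(-1,1,2),K(c),np.array(c["distortion"],float)).reshape(-1,2)
    return np.c_[p,np.ones(len(p))]
def at_z(c,uv,z):
    T=np.array(c["world_from_camera"]); d=rays(c,uv)@T[:3,:3].T; o=T[:3,3]
    return o+d*((z-o[2])/d[:,2])[:,None]
def cloud(c,mask=None):
    z=c["range_z"]; m=(z>0) if mask is None else (mask&(z>0))
    v,u=np.nonzero(m); P=rays(c,np.c_[u,v])*z[v,u][:,None]
    T=np.array(c["world_from_camera"]); return P@T[:3,:3].T+T[:3,3], np.c_[u,v]
def proj(c,P):
    T=np.linalg.inv(np.array(c["world_from_camera"]))
    return cv2.projectPoints(np.array(P,float).reshape(-1,1,3),cv2.Rodrigues(T[:3,:3])[0],T[:3,3],K(c),np.array(c["distortion"],float))[0].reshape(-1,2)
E
cat > a.py <<'E'
from h import *
ims=[]
for n in ["top","side"]:
    c=read_camera(n); im=c["img"].copy()
    for t in ["block","plate","lifter","mat","step","plate_slot","lifter_grip","lifter_tip"]:
        f=spotter.spot_point(c,t)[:3]
        print(n,t,[(np.round(x["location"]).tolist(),round(x["p"],2)) for x in f])
    np.savez("%s0.npz"%n,**{k:v for k,v in c.items() if k!="shot"})
    cv2.imwrite("pics/%s0.png"%n,im)
    print(np.round(c["world_from_camera"],3).tolist(),c["fx"])
print(readout.read_state())
E
python3 a.py
```

```text
pics
top block [([254.0, 151.0], 0.94)]
top plate [([253.0, 158.0], 0.89)]
top lifter [([120.0, 168.0], 0.96), ([164.0, 208.0], 0.66), ([117.0, 224.0], 0.6)]
top mat [([167.0, 204.0], 0.74), ([156.0, 206.0], 0.35)]
top step [([256.0, 148.0], 0.71), ([246.0, 171.0], 0.61)]
top plate_slot [([249.0, 172.0], 0.85), ([255.0, 146.0], 0.57), ([187.0, 136.0], 0.3)]
top lifter_grip [([156.0, 204.0], 0.89), ([108.0, 224.0], 0.59), ([368.0, 266.0], 0.37)]
top lifter_tip [([166.0, 183.0], 0.82), ([138.0, 229.0], 0.66), ([125.0, 145.0], 0.66)]
[[0.03, -0.996, 0.078, 0.402], [-0.999, -0.029, 0.017, 0.063], [-0.015, -0.079, -0.997, 1.452], [0.0, 0.0, 0.0, 1.0]] 483.90881603176723
side block [([286.0, 197.0], 0.82), ([283.0, 189.0], 0.2)]
side plate [([277.0, 189.0], 0.76)]
side lifter [([208.0, 172.0], 0.73), ([185.0, 160.0], 0.54), ([214.0, 147.0], 0.49)]
side mat [([217.0, 174.0], 0.81)]
side step [([286.0, 188.0], 0.6), ([331.0, 296.0], 0.56)]
side plate_slot [([269.0, 192.0], 0.85)]
side lifter_grip [([208.0, 160.0], 0.83), ([215.0, 136.0], 0.72), ([182.0, 144.0], 0.6)]
side lifter_tip [([182.0, 168.0], 0.78), ([226.0, 167.0], 0.56), ([236.0, 142.0], 0.46)]
[[0.853, -0.325, 0.408, -0.028], [-0.521, -0.554, 0.649, -0.763], [0.015, -0.767, -0.642, 0.91], [0.0, 0.0, 0.0, 1.0]] 395.4249767394068
{'time': 0.9, 'q': array([ 1.21210420e+00,  2.63891184e-01,  1.60399083e+00, -1.85114477e-05,
        1.27371239e+00, -3.69071370e-02]), 'joint_vel': array([ 0.00046251,  0.00054989, -0.00041271, -0.00028557, -0.0005608 ,
        0.00087129]), 'joint_torque': array([ 7.94975972e-05, -5.15052438e+01, -3.67730248e+01, -1.16533079e-04,
        8.13370989e-04,  7.66880362e-06]), 'tool_pos': array([0.21348604, 0.64034542, 0.24529063]), 'tcp_rot': array([-1.34443295, -0.96898035,  0.96896651]), 'wrist_force': array([-0.22418405, -0.39366646, -0.71313631]), 'torque': array([ 0.04686098, -0.0187959 ,  0.04693601]), 'width': 1.0016910368650573}
```

View crop.

```bash
python3 - <<'E'
import cv2,numpy as np
t=cv2.imread('pics/top0.png');s=cv2.imread('pics/side0.png')
a=cv2.resize(t[95:295,70:420],None,fx=2.28,fy=2.28,interpolation=cv2.INTER_CUBIC)
cv2.imwrite('pics/v1.png',a[:600,:800])
b=cv2.resize(s[90:240,140:340],(800,600),interpolation=cv2.INTER_CUBIC)
cv2.imwrite('pics/v2.png',b)
E
```

```text
(no output)
```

View pics/v1.png

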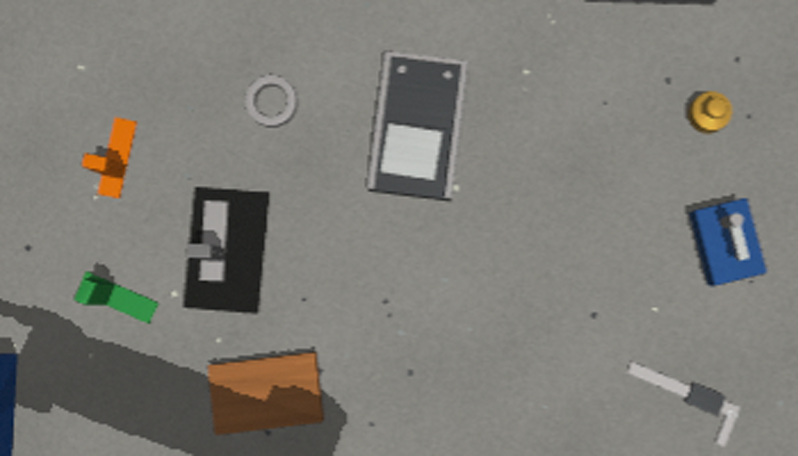

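View pics/v2.png

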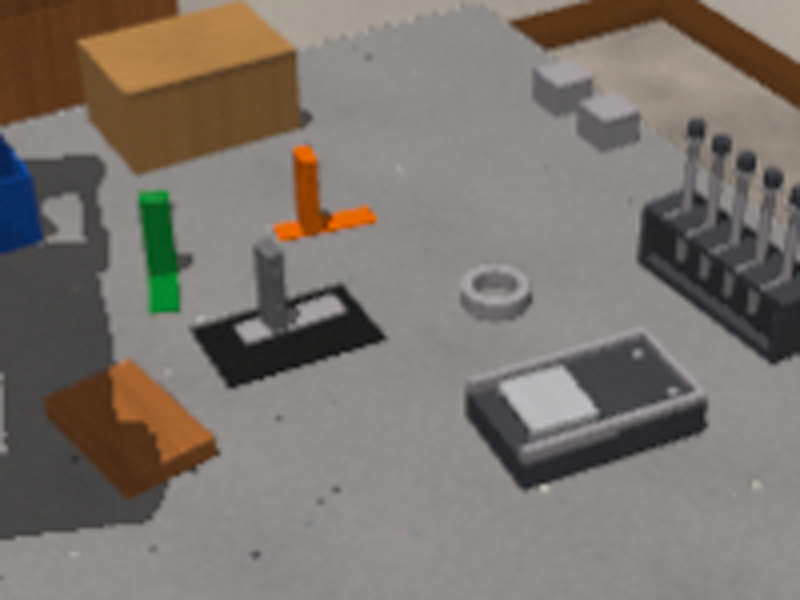

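Two pictures show: the grey-handled lifter on the black mat at top (163,203), tip toward +x (up). The orange look-alike is at (117,166) and the green one at (118,222). Only the grey one on the mat fits the description. The block is at (254,151), with the white plate on its near half.

```bash
cat > m.py <<'E'
from h import *
print([d for d in dir(bot) if d[0]!='_'], bot.finger_overhang)
from scipy.spatial.transform import Rotation as Ro
s=readout.read_state(); print("R",np.round(Ro.from_rotvec(s["tcp_rot"]).as_matrix(),3).tolist())
c=dict(np.load("top0.npz")); im=c["img"]
def rect(mask,z,name):
    n,l,st,_=cv2.connectedComponentsWithStats(mask.astype(np.uint8)); k=1+np.argmax(st[1:,4]); v,u=np.nonzero(l==k)
    P=at_z(c,np.c_[u,v],z)[:,:2]*1000
    r=cv2.minAreaRect(P.astype(np.float32)); print(name,np.round(r[0],1),np.round(r[1],1),round(r[2],2),"mean",np.round(P.mean(0),1),len(P)); return cv2.boxPoints(r)
g=im.astype(int); br=g.sum(2)/3; sat=g.max(2)-g.min(2)
uu,vv=np.meshgrid(np.arange(512),np.arange(384))
def box(u0,u1,v0,v1): return (uu>=u0)&(uu<=u1)&(vv>=v0)&(vv<=v1)
rect((br>175)&box(232,268,147,178),.040,"plate")
rect((br<40)&box(147,192,172,235)|(((br>120)|(br<40))&box(154,184,178,228)),.004,"mat")
rect((br>140)&box(154,172,180,202),.006,"bladefront")
rect((br>140)&box(154,172,180,222),.006,"blade")
P,uv=cloud(c); Q=P*1000
m=(uv[:,0]>225)&(uv[:,0]<282)&(uv[:,1]>112)&(uv[:,1]<188)
b=m&(Q[:,2]>22); r=cv2.minAreaRect(Q[b][:,:2].astype(np.float32)); print("block",r,np.percentile(Q[b][:,2],[5,50,95]), Q[b].mean(0))
m=(uv[:,0]>145)&(uv[:,0]<175)&(uv[:,1]>180)&(uv[:,1]<225)&(Q[:,2]>60); print("handle top",Q[m].mean(0),Q[m].min(0),Q[m].max(0),m.sum())
for n,u,z in [("step",[256,148],.035),("slot",[249,172],.03),("grip",[156,204],.059),("tip",[166,183],.004),("mat",[167,204],0)]: print(n,np.round(at_z(c,[u],z)[0]*1000))
E
python3 m.py
```

```text
['MotionError', 'finger_overhang', 'finish_job'] 0.014
R [[0.316, 0.0, -0.949], [0.949, -0.0, 0.316], [-0.0, -1.0, -0.0]]
plate [599.3  91.5] [66.3 61.4] 82.09 mean [599.3  91.6] 468
mat [469.2 331.1] [ 96.  160.8] 87.12 mean [466.8 329. ] 1476
bladefront [502.1 347.6] [57.5 24.1] 2.48 mean [508.2 347.2] 126
blade [502.1 347.6] [57.5 24.1] 2.48 mean [508.2 347.2] 126
block ((634.9202880859375, 85.10350799560547), (109.72637176513672, 180.78639221191406), 84.6971664428711) [28.45955264 37.36848124 45.50915767] [634.64624555  85.0706001   37.25179168]
handle top [460.2350064  346.78614276  89.27112372] [451.9928628  333.74132519  61.33457006] [469.01807324 363.6700307  100.70764231] 85
step [640.  75.  35.]
slot [568.  94.  30.]
grip [464. 359.  59.]
tip [531. 343.   4.]
mat [468. 338.   0.]
```

>>> jog_arm(increments=[[-0.025,-0.006,-0.041,0,0,0,1],[-0.025,-0.006,-0.041,0,0,0,1],[-0.025,-0.006,-0.041,0,0,0,1],[-0.025,-0.006,-0.041,0,0,0,1],[-0.025,-0.006,-0.041,0,0,0,1],[-0.025,-0.006,-0.041,0,0,0,1],[-0.025,-0.006,-0.041,0,0,0,1],[-0.025,-0.006,-0.041,0,0,0,1],[0,0,0,0,-0.15,0,1],[0,0,0,0,-0.15,0,1]])

```text
time: 2.15
tool_pos: [0.4698, 0.3382, 0.2959]
tcp_rot: [-1.216, -1.204, 1.197]
wrist_force: [0.0, -0.1, 0.1]
width: 1.002
```

```bash
cat > st.py <<'E'
from h import *
from scipy.spatial.transform import Rotation as Ro
s=readout.read_state(); R=Ro.from_rotvec(s["tcp_rot"]).as_matrix()
print(round(s["time"],2),"q",np.round(s["q"],4).tolist(),"p",np.round(s["tool_pos"]*1000,1).tolist(),"x",np.round(R[:,0],3),"y",np.round(R[:,1],3),"F",np.round(s["wrist_force"],2),"T",np.round(s["torque"],3),"w",round(s["width"],3))
open("log.txt","a").write(repr((s["q"].tolist(),s["tool_pos"].tolist(),s["tcp_rot"].tolist()))+"\n")
E
python3 st.py; cat > w.py <<'E'
from h import *
import sys
c=read_camera("wrist"); cv2.imwrite("pics/%s.png"%sys.argv[1],c["img"]); np.savez(sys.argv[1]+".npz",**{k:v for k,v in c.items() if k!="shot"})
for t in sys.argv[2:]:
    print(t,[(np.round(x["location"]).tolist(),round(x["p"],2)) for x in spotter.spot_point(c,t)[:3]])
E
python3 w.py w1 lifter_tip lifter_grip
```

```text
2.15 q [0.5811, 0.0519, 1.7545, -0.0006, 1.3306, -0.9776] p [469.8, 338.2, 295.9] x [0.012 1.    0.002] y [ 0.004  0.002 -1.   ] F [ 0.04 -0.11  0.05] T [-0.045  0.026  0.023] w 1.002
lifter_tip [([315.0, 84.0], 0.77), ([256.0, 196.0], 0.57), ([340.0, 259.0], 0.55)]
lifter_grip [([380.0, 111.0], 0.86), ([260.0, 152.0], 0.63), ([366.0, 234.0], 0.59)]
```

```bash
python3 - <<'E'
from h import *
c=dict(np.load("w1.npz")); print(np.round(c["world_from_camera"],3).tolist(),c["fx"])
P=[[.46,.347,.094],[.46,.347,.006],[.533,.346,.006],[.425,.347,.006],[.469,.331,.004]]
print(np.round(proj(c,P)).tolist())
E
```

```text
[[0.012, 0.949, 0.316, 0.389], [1.0, -0.012, -0.001, 0.339], [0.003, 0.316, -0.949, 0.424], [0.0, 0.0, 0.0, 1.0]] 305.5514836576174
[[260.0, 163.0], [258.0, 150.0], [258.0, 200.0], [258.0, 124.0], [247.0, 156.0]]
```

View pics/w1.png

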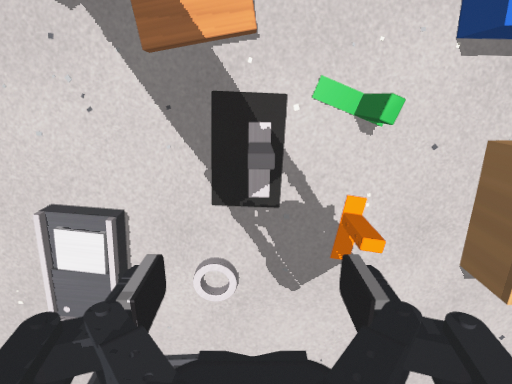

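The wrist view confirms it: the grey-handled lifter on the black mat at (260,155) is the target, with the orange (355,230) and green (360,100) ones beside the mat. The block with its plate is at lower left.

```bash
python3 - <<'E'
from h import *
c=dict(np.load("w1.npz")); g=c["img"].astype(int); br=g.sum(2)/3
uu,vv=np.meshgrid(np.arange(512),np.arange(384))
box=lambda u0,u1,v0,v1:(uu>=u0)&(uu<=u1)&(vv>=v0)&(vv<=v1)
def rect(m,z,name):
    v,u=np.nonzero(m); P=at_z(c,np.c_[u,v],z)[:,:2]*1000
    r=cv2.minAreaRect(P.astype(np.float32)); print(name,np.round(r[0],1),np.round(r[1],1),round(r[2],2),len(P),np.round(P.min(0)),np.round(P.max(0)))
bl=((br>95)&box(244,275,118,201))
rect(bl,.006,"blade"); rect(bl&(vv>166),.006,"front"); rect(bl&(vv<144),.006,"heel")
# midlines
for vr in list(range(124,142,3))+list(range(170,197,4)):
    u=np.nonzero(bl[vr])[0]
    if len(u): p=at_z(c,[[u.min()-.5,vr],[u.max()+.5,vr]],.006)[:,:2]*1000; print(vr,u.min(),u.max(),np.round(p.mean(0),1),np.round(p[1,1]-p[0,1],1))
rect((br<45)&box(205,290,88,210)|(box(215,282,100,200)),.004,"mat")
P,uv=cloud(c);Q=P*1000
m=(uv[:,0]>230)&(uv[:,0]<290)&(uv[:,1]>110)&(uv[:,1]<205)&(Q[:,2]>86)
print("top of handle",Q[m].mean(0),m.sum(),Q[m].min(0),Q[m].max(0))
pl=(br>215)&box(50,107,227,276); rect(pl,.040,"plate")
m=(uv[:,0]<135)&(uv[:,1]>200)&(uv[:,1]<320)&(Q[:,2]>36)&(Q[:,2]<50)&(Q[:,0]<650); r=cv2.minAreaRect(Q[m&(Q[:,2]>24)][:,:2].astype(np.float32)); print("block part",r)
E
```

```text
blade [475.6 350.9] [ 33.5 105.6] 89.11 1429 [423. 333.] [528. 368.]
front [506.2 349.8] [32.1 44.2] 89.11 642 [484. 333.] [528. 366.]
heel [436.1 349.1] [28.6 26.6] 89.31 462 [423. 335.] [450. 363.]
124 249 270 [425.4 349. ] 29.4
127 249 270 [429.3 349. ] 29.5
130 249 270 [433.3 349. ] 29.6
133 249 270 [437.3 349. ] 29.7
136 249 270 [441.3 348.9] 29.8
139 249 270 [445.3 348.9] 29.9
170 249 269 [488.4 348. ] 29.4
174 249 269 [494.2 348. ] 29.5
178 249 269 [500.  347.9] 29.7
182 249 269 [505.9 347.9] 29.8
186 249 269 [511.8 347.9] 29.9
190 249 269 [517.7 347.9] 30.0
194 249 269 [523.8 347.8] 30.2
mat [463.3 334.1] [101.6 157.3] 87.01 7555 [383. 281.] [543. 381.]
top of handle [456.48299611 348.31730865  93.13745265] 453 [447.63824907 333.89591534  86.05988973] [465.840411   362.67323312  95.80665182]
plate [589.9  95.1] [74.9 75.4] 81.98 1901 [558.  54.] [631. 137.]
block part ((597.7691650390625, 86.79335021972656), (109.3601303100586, 113.98237609863281), 84.45167541503906)
```

>>> jog_arm(increments=[[0,0,0,-0.17,0,0,1],[0,0,0,-0.17,0,0,1],[0,0,0,-0.17,0,0,1],[0,0,0,-0.17,0,0,1]])

```text
time: 2.8
tool_pos: [0.472, 0.3406, 0.2984]
tcp_rot: [-1.719, -1.679, 0.761]
wrist_force: [-0.4, -0.6, 0.2]
width: 0.999
```

```bash
python3 st.py
```

```text
2.8 q [0.8728, -0.2001, 2.1316, -0.7246, 0.8603, -0.2749] p [472.0, 340.6, 298.4] x [0.03  0.999 0.014] y [ 0.648 -0.009 -0.761] F [-0.35 -0.62  0.15] T [-0.056  0.287  0.024] w 0.999
```

>>> jog_arm(increments=[[0,0.04,0.0,-0.17,0,0,1],[0,0.04,0,-0.17,0,0,1],[0,0.04,0,0,0,0,1]])

```text
time: 3.18
tool_pos: [0.5452, 0.3399, 0.2429]
tcp_rot: [-1.903, -1.822, 0.561]
wrist_force: [0.6, -0.4, 1.5]
width: 0.998
```

```bash
python3 st.py
```

```text
3.17 q [0.8545, -0.0345, 2.2233, -1.3106, 0.7214, 0.294] p [545.2, 339.9, 242.9] x [0.048 0.999 0.013] y [ 0.819 -0.032 -0.574] F [ 0.63 -0.45  1.48] T [ 0.014  0.28  -0.004] w 0.998
```

```bash
cat > fk.py <<'E'
import numpy as np
from scipy.spatial.transform import Rotation as Ro
from scipy.optimize import least_squares
Rz=lambda a:Ro.from_euler('z',a).as_matrix(); Ry=lambda a:Ro.from_euler('y',a).as_matrix()
D=[eval(l) for l in open('log.txt')]
D=[([1.2121,.26389,1.60399,0,1.27371,-.0369],[.21349,.64035,.24529],[-1.34443,-.96898,.96897])]+D
def R6(q): return Rz(q[0])@Ry(q[1]+q[2])@Rz(q[3])@Ry(q[4])@Rz(q[5])
def pos(q,k):
    a1,h,L1,c,L2,Lt=k
    return Rz(q[0])@(np.array([a1,0,h])+Ry(q[1])@[0,0,L1]+Ry(q[1]+q[2])@(np.array([c,0,L2])+Rz(q[3])@Ry(q[4])@[0,0,Lt]))
Cs=[R6(q).T@Ro.from_rotvec(r).as_matrix() for q,p,r in D]
C=Ro.from_matrix(np.array(Cs)).mean().as_matrix()
f=least_squares(lambda k:np.concatenate([pos(q,k)-p for q,p,_ in D]+[1e-4*(k-[0,.35,.5,0,.55,.2])]),[0,.35,.5,0,.55,.2]); k=f.x
LO=np.array([-2.63,-.94,.31,-1.31,0,-2.55]);HI=np.array([2.63,2.18,2.57,4.45,2.66,2.55])
def fk(q): return pos(q,k),R6(q)@C
def ik(p,R,q0,m=.02):
    def r(q):
        P,Q=fk(q); return np.r_[(P-p)*10,Ro.from_matrix(Q.T@R).as_rotvec()*1,1e-4*(q-q0)]
    s=least_squares(r,np.clip(q0,LO+m+1e-6,HI-m-1e-6),bounds=(LO+m,HI-m)); P,Q=fk(s.x)
    return s.x,np.linalg.norm(P-p)*1000,np.linalg.norm(Ro.from_matrix(Q.T@R).as_rotvec())
if __name__=="__main__":
    print(np.round(Cs,3).tolist()); print(np.round(k,4),f.cost); print([np.round((pos(q,k)-p)*1000,2).tolist() for q,p,_ in D])
E
python3 fk.py
```

```text
[[[-1.0, 0.0, 0.0], [0.0, -0.0, 1.0], [0.0, 1.0, 0.0]], [[-1.0, -0.0, 0.0], [0.0, 0.0, 1.0], [-0.0, 1.0, -0.0]], [[-1.0, -0.0, -0.0], [-0.0, 0.0, 1.0], [-0.0, 1.0, -0.0]], [[-1.0, -0.0, 0.0], [0.0, -0.0, 1.0], [0.0, 1.0, -0.0]]]
[ 0.0617  0.2062  0.4809 -0.0184  0.5024  0.292 ] 0.0006477520939891221
[[22.76, -10.21, 3.7], [15.77, -19.4, -0.79], [1.84, -3.97, -3.27], [-0.69, 1.79, 0.36]]
```

```bash
sed -i 's/a1,h,L1,c,L2,Lt=k/a1,h,L1,c,L2,Lt,d=k/; s/np.array(\[a1,0,h\])/np.array([a1,d,h])/; s/0,.55,.2\]/0,.55,.2,0.025]/g' fk.py; python3 fk.py | tail -n +2
```

```text
[0.     0.2518 0.512  0.0014 0.5662 0.3337 0.0249] 1.5084765183566086e-10
[[-0.0, 0.0, 0.0], [0.0, -0.0, -0.0], [-0.0, -0.0, -0.0], [0.0, 0.0, -0.0]]
```

```bash
cat > plan.py <<'E'
from fk import *
B0=np.array([.635,.085,0]); BY=np.radians(-5.4)
def lifter_pose(tx,tz,phi,ty=0.,yaw=BY,o=B0):   # blade tip (underside) in block frame, pitch phi
    R=Rz(yaw)@Ry(phi); tip=o+Rz(yaw)@[tx,ty,tz]; return tip-R@[.07,0,0],R
def tip_at(phi,n=.003,e=0.):
    u=np.array([-np.cos(phi),np.sin(phi)]);nn=np.array([np.sin(phi),np.cos(phi)])
    if phi<=np.pi/3: b=np.array([-.005*np.tan(phi),.030])
    else: b=np.array([-.010*np.sin(phi),.030])
    if phi<=np.pi/2: t=b+(.036+e)*u+n*nn
    else: t=np.array([0,.035])+(.031+e)*u-(.010-n)*nn
    return t
def grasp(kind,ang,g,flip):
    if kind=='y': a=np.array([np.cos(ang),0,-np.sin(ang)]); x=np.array([0,1.,0])
    else: a=np.array([0,np.sin(ang),-np.cos(ang)]); x=np.array([1.,0,0])
    x=x*flip; return np.c_[x,a,np.cross(x,a)], np.array([0,0,g])+.005*a
def tcp(L,G): return L[0]+L[1]@G[1], L[1]@G[0]
MAT=(np.array([.458,.3485,.004]),Rz(np.radians(-.8)))
def traj():
    T=[MAT,(MAT[0]+[0,0,.12],MAT[1]),lifter_pose(-.10,.10,0),lifter_pose(-.10,.032,0),lifter_pose(-.036,.032,0)]
    for d in range(5,116,5):
        t=tip_at(np.radians(d)); T.append(lifter_pose(t[0],t[1],np.radians(d)))
    return T
if __name__=="__main__":
    rng=np.random.default_rng(0); T=traj()
    for kind,angs in [('y',[0,15,30,45,60,75,90]),('x',[-90,-75,-60,-45,-30,0,30,45,60,75,90])]:
        for A in angs:
            for flip in (1,-1):
                G=grasp(kind,np.radians(A),.05,flip); best=None
                for tr in range(10):
                    q=rng.uniform(LO,HI) ; q[0]=.2; ok=len(T); Q=[]
                    for i in [4]+list(range(5,len(T))):
                        q,e,er=ik(*tcp(T[i],G),q)
                        if e>1 or er>.02: ok=i; break
                        Q.append(q)
                    if ok<5: continue
                    Q=np.array(Q); jump=np.abs(np.diff(Q,axis=0)).max() if len(Q)>1 else 9
                    s=(ok,-jump)
                    if best is None or s>best[0]: best=(s,Q[0].round(2).tolist(),Q[-1].round(2).tolist(),np.minimum(Q-LO,HI-Q).min(0).round(2).tolist())
                print(kind,A,flip,best and (best[0][0],round(-best[0][1],2))+best[1:])
E
python3 plan.py
```

```text
y 0 1 None
y 0 -1 None
y 15 1 None
y 15 -1 None
y 30 1 None
y 30 -1 None
y 45 1 (5, 9, [0.3, -0.05, 2.53, 4.41, 0.29, 0.6], [0.3, -0.05, 2.53, 4.41, 0.29, 0.6], [2.33, 0.89, 0.04, 0.04, 0.29, 1.95])
y 45 -1 (5, 9, [0.3, -0.05, 2.54, 4.4, 0.29, -2.53], [0.3, -0.05, 2.54, 4.4, 0.29, -2.53], [2.33, 0.89, 0.03, 0.05, 0.29, 0.02])
y 60 1 (27, np.float64(0.22), [0.23, -0.04, 2.39, -0.5, 0.34, -0.81], [0.02, 1.35, 0.56, 0.23, 2.61, -1.35], [2.4, 0.83, 0.18, 0.81, 0.05, 1.11])
y 60 -1 (27, np.float64(0.22), [0.23, -0.04, 2.39, -0.5, 0.33, 2.33], [0.02, 1.35, 0.56, 0.23, 2.61, 1.79], [2.4, 0.83, 0.18, 0.81, 0.05, 0.22])
y 75 1 (25, np.float64(0.12), [0.17, 0.04, 2.22, -0.12, 0.63, -1.22], [0.02, 1.33, 0.63, 0.25, 2.64, -1.34], [2.46, 0.85, 0.32, 1.19, 0.02, 1.11])
y 75 -1 (25, np.float64(0.12), [0.17, 0.04, 2.22, -0.12, 0.63, 1.92], [0.02, 1.33, 0.63, 0.25, 2.64, 1.8], [2.46, 0.85, 0.32, 1.19, 0.02, 0.63])
y 90 1 (22, np.float64(0.11), [0.13, 0.17, 2.05, 0.0, 0.92, -1.35], [0.03, 1.25, 0.77, 0.23, 2.59, -1.36], [2.5, 0.93, 0.46, 1.31, 0.07, 1.11])
y 90 -1 (22, np.float64(0.11), [0.13, 0.17, 2
[... 2325 characters left out ...]
t64(0.12), [-0.41, 0.44, 2.1, 1.03, 1.3, 2.16], [-0.37, 0.48, 1.98, 0.94, 1.43, 2.49], [2.22, 1.38, 0.47, 2.25, 1.23, 0.06])
x 75 1 (28, np.float64(0.11), [-0.46, 0.61, 2.07, 1.13, 1.5, -1.13], [-0.34, 1.04, 1.41, 1.25, 1.96, 1.08], [2.17, 1.14, 0.5, 2.38, 0.7, 1.42])
x 75 -1 (10, np.float64(0.11), [-0.46, 0.61, 2.07, 1.13, 1.5, 2.01], [-0.43, 0.61, 1.94, 1.08, 1.61, 2.53], [2.17, 1.54, 0.5, 2.39, 1.05, 0.02])
x 90 1 (28, np.float64(0.11), [-0.48, 0.78, 2.02, 1.2, 1.7, -1.25], [-0.38, 0.9, 1.62, 1.33, 1.74, 1.04], [2.15, 1.28, 0.55, 2.51, 0.92, 1.3])
x 90 -1 (11, np.float64(0.11), [-0.48, 0.78, 2.02, 1.2, 1.7, 1.89], [-0.46, 0.72, 1.97, 1.24, 1.73, 2.53], [2.15, 1.4, 0.55, 2.51, 0.93, 0.02])
```

```bash
cat > go.py <<'E'
from plan import *
def rowsto(qs):   # joint waypoints -> tool-frame rows
    out=[]
    for a,b in zip(qs[:-1],qs[1:]):
        pa,Ra=fk(a);pb,Rb=fk(b); out.append(np.r_[Ra.T@(pb-pa),Ro.from_matrix(Ra.T@Rb).as_rotvec()].round(3).tolist())
    return out
def chain(p0,R0,p1,R1,n):
    w=Ro.from_matrix(R0.T@R1).as_rotvec(); Rs=[R0@Ro.from_rotvec(w*i/n).as_matrix() for i in range(n+1)]
    return [np.r_[Rs[i].T@((p1-p0)/n),w/n].round(4).tolist() for i in range(n)]
G=grasp('x',np.radians(60),.055,1)
E
python3 - <<'E'
from go import *
from workcell import readout
q0=readout.read_state()["q"]
p,R=tcp(MAT,G); pre=p-.09*R[:,1]
print("pre",pre,p)
q,e,er=ik(pre,R,np.array([.2,.2,2.1,1,1.2,-1])); print(q.round(3),e,er)
qg,e,er=ik(p,R,q); print(qg.round(3),e,er)
for n in (16,):
    qs=[q0+(q-q0)*i/n for i in range(n+1)]
    for x in qs[::2]: print(fk(x)[0].round(3),fk(x)[1][:,1].round(2))
    r=rowsto(qs); [print(x) for x in r]
T=traj(); qq=q
for i in range(len(T)):
    qn,e,er=ik(*tcp(T[i],G),qq); print(i,round(e,2),qn.round(2)) if i<5 or i%6==0 or e>.5 else 0; qq=qn
E
```

```text
pre [0.45697221 0.27489502 0.1015    ] [0.45806046 0.3528297  0.0565    ]
[-0.086  0.285  2.278  1.21   1.176 -0.939] 4.407735479200845e-08 3.497685314266484e-09
[ 0.085  0.392  2.266  1.391  1.067 -1.013] 1.0420435864695094e-07 3.2726788689114845e-09
[0.545 0.34  0.243] [ 0.82 -0.03 -0.57]
[0.527 0.247 0.167] [ 0.64 -0.22 -0.74]
[0.479 0.181 0.101] [ 0.38 -0.3  -0.87]
[0.418 0.152 0.051] [ 0.1  -0.26 -0.96]
[0.362 0.159 0.023] [-0.15 -0.11 -0.98]
[0.33  0.192 0.016] [-0.31  0.14 -0.94]
[0.335 0.237 0.03 ] [-0.34  0.43 -0.84]
[0.379 0.271 0.061] [-0.22  0.7  -0.68]
[0.457 0.275 0.102] [ 0.01  0.87 -0.5 ]
[-0.05, 0.02, 0.033, 0.109, 0.061, 0.112]
[-0.045, 0.02, 0.032, 0.116, 0.064, 0.103]
[-0.04, 0.02, 0.031, 0.123, 0.066, 0.092]
[-0.035, 0.019, 0.03, 0.13, 0.068, 0.079]
[-0.029, 0.018, 0.029, 0.136, 0.07, 0.066]
[-0.023, 0.016, 0.028, 0.141, 0.072, 0.05]
[-0.016, 0.014, 0.027, 0.145, 0.072, 0.034]
[-0.01, 0.011, 0.025, 0.148, 0.072, 0.016]
[-0.004, 0.007, 0.024, 0.15, 0.071, -0.002]
[0.003, 0.004, 0.022, 0.15, 0.069, -0.022]
[0.009, -0.0, 0.021, 0.148, 0.066, -0.041]
[0.016, -0.004, 0.019, 0.145, 0.063, -0.06]
[0.022, -0.009, 0.018, 0.14, 0.058, -0.079]
[0.028, -0.013, 0.017, 0.134, 0.052, -0.098]
[0.034, -0.017, 0.015, 0.125, 0.045, -0.115]
[0.041, -0.02, 0.014, 0.116, 0.037, -0.132]
0 0.0 [ 0.09  0.39  2.27  1.39  1.07 -1.01]
1 0.0 [ 0.09  0.14  2.25  1.26  1.13 -0.72]
2 0.0 [-0.45  0.22  2.22  0.98  1.38 -0.9 ]
3 0.0 [-0.45  0.35  2.23  1.    1.3  -1.03]
4 0.0 [-0.41  0.43  2.1   1.02  1.31 -0.97]
6 0.0 [-0.38  0.45  2.02  0.96  1.39 -0.75]
12 0.0 [-0.33  0.62  1.74  0.88  1.67 -0.17]
18 0.0 [-0.3   0.85  1.47  0.93  1.93  0.34]
24 0.0 [-0.29  1.09  1.25  1.1   2.13  0.85]
```

```bash
cat >> go.py <<'E'
def simulate(q,rows):
    p,R=fk(q)
    for r in rows:
        p=p+R@np.array(r[:3]); R=R@Ro.from_rotvec(r[3:6]).as_matrix(); q2,e,er=ik(p,R,q); d=np.abs(q2-q).max(); q=q2
        if e>1 or er>.02 or d>.3: print("  !",np.round(p,3),round(e,1),round(er,2),round(d,2))
    print("end",p.round(4),"q",q.round(2)); return q
E
python3 - <<'E'
from go import *
from workcell import readout
q0=readout.read_state()["q"]; p0,R0=fk(q0)
Rd=np.array([[1,0,0],[0,0,1],[0,-1,0]],float)
Rm=R0@Ro.from_rotvec([.8,0,0]).as_matrix()
pA=np.array([.47,.14,.33])
r1=chain(p0,R0,np.array([.51,.24,.31]),R0@Ro.from_rotvec([.96,0,0]).as_matrix(),6)
R1=R0@Ro.from_rotvec([.96,0,0]).as_matrix()
r2=chain(np.array([.51,.24,.31]),R1,pA,Rd,9)
p,R=tcp(MAT,G); pre=p-.09*R[:,1]
r3=chain(pA,Rd,pre+[0,0,.05],R,8)
for r in (r1,r2,r3): print(r[0]); print(r[-1]); q0=simulate(q0,r)
E
```

```text
[-0.0168, -0.0107, -0.0064, 0.16, -0.0, -0.0]
[-0.0168, -0.0121, 0.0032, 0.16, -0.0, -0.0]
  ! [0.539 0.323 0.254] 0.0 0.0 0.39
  ! [0.533 0.307 0.265] 0.0 0.0 0.36
end [0.51   0.2398 0.31  ] q [ 0.39  0.02  1.77  0.01  1.35 -1.14]
[-0.0113, -0.0024, 0.0039, -0.0011, 0.1692, 0.0011]
[-0.0062, -0.0022, -0.0102, -0.0011, 0.1692, 0.0011]
end [0.47   0.1399 0.33  ] q [ 0.24 -0.13  1.87 -0.    1.4   0.24]
[-0.0016, 0.0223, 0.0169, 0.1309, 0.0016, -0.0009]
[-0.0019, 0.0269, -0.0074, 0.1309, 0.0016, -0.0009]
end [0.4569 0.2747 0.1515] q [-0.09  0.18  2.27  1.17  1.22 -0.83]
```

>>> jog_arm(increments=[[-0.017,-0.011,-0.006,0.16,0,0,1],[-0.017,-0.011,-0.004,0.16,0,0,1],[-0.017,-0.012,-0.002,0.16,0,0,1],[-0.017,-0.012,0,0.16,0,0,1],[-0.017,-0.012,0.002,0.16,0,0,1],[-0.017,-0.012,0.003,0.16,0,0,1]])

```text
time: 3.92
tool_pos: [0.5033, 0.2453, 0.2943]
tcp_rot: [-1.294, -1.208, 1.124]
wrist_force: [0.5, -1.4, -0.2]
width: 1.002
```

>>> jog_arm(increments=[[-0.011,-0.002,0.004,0,0.17,0,1],[-0.011,-0.002,0.002,0,0.17,0,1],[-0.012,-0.002,0,0,0.17,0,1],[-0.012,-0.002,-0.002,0,0.17,0,1],[-0.011,-0.002,-0.004,0,0.17,0,1],[-0.011,-0.002,-0.005,0,0.17,0,1],[-0.01,-0.002,-0.007,0,0.17,0,1],[-0.008,-0.002,-0.009,0,0.17,0,1],[-0.006,-0.002,-0.01,0,0.17,0,1]])

```text
time: 5.05
tool_pos: [0.4546, 0.1494, 0.3115]
tcp_rot: [-1.566, 0.027, -0.139]
wrist_force: [-1.0, -0.3, -0.2]
width: 1.001
```

```bash
python3 st.py; cat > nxt.py <<'E'
# usage: nxt.py x y z (TCP) n : rows from measured pose to the given TCP position with the grasp orientation for lifter yaw/pitch
import sys; from go import *; from workcell import readout
x,y,z,n,yaw=map(float,sys.argv[1:6]); s=readout.read_state(); R0=Ro.from_rotvec(s["tcp_rot"]).as_matrix()
R=Rz(np.radians(yaw))@G[0]
for r in chain(s["tool_pos"],R0,np.array([x,y,z]),R,int(n)): print(r)
simulate(s["q"],chain(s["tool_pos"],R0,np.array([x,y,z]),R,int(n)))
E
python3 nxt.py .457 .275 .1515 8 -.8
```

```text
5.05 q [0.2797, -0.1967, 1.9599, -0.0213, 1.3102, 0.3904] p [454.6, 149.4, 311.5] x [ 0.992 -0.106  0.071] y [ 0.071 -0.001 -0.997] F [-0.98 -0.29 -0.22] T [0.005 0.043 0.001] w 1.001
[-0.0028, 0.02, 0.0155, 0.1303, -0.0057, 0.0141]
[-0.0024, 0.0218, 0.0128, 0.1303, -0.0057, 0.0141]
[-0.002, 0.0233, 0.0099, 0.1303, -0.0057, 0.0141]
[-0.0016, 0.0245, 0.0068, 0.1303, -0.0057, 0.0141]
[-0.0013, 0.0251, 0.0035, 0.1303, -0.0057, 0.0141]
[-0.0009, 0.0254, 0.0002, 0.1303, -0.0057, 0.0141]
[-0.0005, 0.0252, -0.0031, 0.1303, -0.0057, 0.0141]
[-0.0002, 0.0246, -0.0063, 0.1303, -0.0057, 0.0141]
end [0.4571 0.2749 0.1515] q [-0.09  0.18  2.27  1.17  1.22 -0.83]
```

>>> jog_arm(increments=[[-0.003,0.02,0.0155,0.13,-0.006,0.014,1],[-0.002,0.022,0.013,0.13,-0.006,0.014,1],[-0.002,0.023,0.01,0.13,-0.006,0.014,1],[-0.002,0.0245,0.007,0.13,-0.006,0.014,1],[-0.001,0.025,0.0035,0.13,-0.006,0.014,1],[-0.001,0.025,0,0.13,-0.006,0.014,1],[0,0.025,-0.003,0.13,-0.006,0.014,1],[0,0.0245,-0.006,0.13,-0.006,0.014,1],[0,0,0,0,0,0,1]])

```text
time: 6.18
tool_pos: [0.4603, 0.2832, 0.1546]
tcp_rot: [-0.494, 0.01, -0.029]
wrist_force: [-0.6, -0.6, 0.7]
width: 0.995
```

```bash
python3 st.py; python3 nxt.py .457 .275 .1015 2 -.8; python3 w.py w2 lifter_tip lifter_grip
```

```text
6.17 q [-0.0784, 0.1912, 2.2722, 1.2102, 1.2225, -0.8377] p [460.3, 283.2, 154.6] x [ 1.    -0.03  -0.003] y [ 0.025  0.88  -0.474] F [-0.6  -0.64  0.67] T [-0.422  0.035  0.022] w 0.995
[-0.0015, 0.0089, -0.0253, -0.015, -0.0052, 0.0062]
[-0.0015, 0.0093, -0.0252, -0.015, -0.0052, 0.0062]
end [0.457  0.275  0.1016] q [-0.09  0.28  2.28  1.21  1.18 -0.94]
lifter_tip [([385.0, 199.0], 0.94), ([178.0, 233.0], 0.78), ([316.0, 290.0], 0.74)]
lifter_grip [([199.0, 163.0], 0.98), ([336.0, 161.0], 0.79), ([250.0, 257.0], 0.56)]
```

View pics/w2.png

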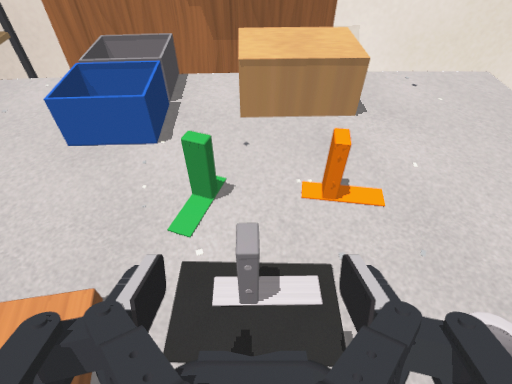

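The view is from the right: the grey lifter stands between the open fingers (handle 248,250; tip 321,292). The look-alikes are well behind it at (200,165) and (337,165).

>>> jog_arm(increments=[[-0.001,0.009,-0.025,-0.015,-0.005,0.006,1],[-0.001,0.009,-0.025,-0.015,-0.005,0.006,1],[0,0,0,0,0,0,1],[0,0,0,0,0,0,1]])

```text
time: 6.82
tool_pos: [0.4688, 0.2753, 0.1183]
tcp_rot: [-0.529, -0.032, -0.021]
wrist_force: [0.8, -0.4, 0.2]
width: 0.996
```

```bash
python3 st.py; python3 nxt.py .458 .353 .0565 4 -.8
```

```text
6.83 q [-0.0818, 0.2558, 2.2624, 1.2063, 1.1758, -0.9287] p [468.8, 275.3, 118.3] x [ 0.999 -0.012  0.036] y [ 0.028  0.863 -0.505] F [ 0.83 -0.39  0.23] T [-0.432  0.076  0.025] w 0.996
[-0.0035, 0.0245, -0.0034, 0.0014, 0.0081, 0.004]
[-0.0034, 0.0245, -0.0035, 0.0014, 0.0081, 0.004]
[-0.0032, 0.0245, -0.0036, 0.0014, 0.0081, 0.004]
[-0.0031, 0.0245, -0.0036, 0.0014, 0.0081, 0.004]
end [0.458  0.353  0.0565] q [ 0.09  0.39  2.27  1.39  1.07 -1.01]
```

>>> jog_arm(increments=[[-0.0035,0.0245,-0.004,0.002,0.008,0.004,1],[-0.0035,0.0245,-0.004,0.002,0.008,0.004,1],[-0.003,0.0,-0.003,0,0.008,0.004,1],[0,0,0,0,0,0,1]])

```text
time: 7.32
tool_pos: [0.4649, 0.3133, 0.0912]
tcp_rot: [-0.524, -0.018, -0.019]
wrist_force: [0.2, 0.4, 0.5]
width: 0.997
```

```bash
python3 st.py; python3 nxt.py .458 .353 .0565 3 -.8
```

```text
7.33 q [-0.001, 0.3138, 2.2686, 1.2933, 1.1201, -0.9665] p [464.9, 313.3, 91.2] x [ 1.    -0.014  0.022] y [ 0.023  0.866 -0.5  ] F [0.19 0.37 0.53] T [-0.402  0.011  0.003] w 0.997
[-0.0027, 0.0172, -0.0034, 0.0001, 0.0065, 0.0036]
[-0.0027, 0.0172, -0.0034, 0.0001, 0.0065, 0.0036]
[-0.0026, 0.0172, -0.0034, 0.0001, 0.0065, 0.0036]
end [0.458  0.353  0.0565] q [ 0.09  0.39  2.27  1.39  1.07 -1.01]
```

>>> jog_arm(increments=[[-0.005,0.018,-0.005,0,0.01,0.006,1],[-0.004,0.018,-0.004,0,0.008,0.004,1],[-0.003,0.012,-0.003,0,0.004,0.002,1],[0,0,0,0,0,0,1]])

```text
time: 7.82
tool_pos: [0.4542, 0.3507, 0.0554]
tcp_rot: [-0.524, 0.007, -0.015]
wrist_force: [0.5, 0.6, 0.5]
width: 0.996
```

```bash
python3 st.py; python3 nxt.py .458 .353 .0565 1 -.8
```

```text
7.83 q [0.0817, 0.3888, 2.2741, 1.3907, 1.0676, -1.0169] p [454.2, 350.7, 55.4] x [ 1.    -0.016 -0.003] y [ 0.012  0.866 -0.5  ] F [0.49 0.61 0.48] T [-0.382  0.041 -0.02 ] w 0.996
[0.0038, 0.0015, 0.0021, 0.0004, -0.0031, 0.0002]
end [0.458  0.353  0.0565] q [ 0.09  0.39  2.27  1.39  1.07 -1.01]
```

>>> jog_arm(increments=[[0.004,0.0015,0.002,0,-0.003,0,1],[0,0,0,0,0,0,0.4],[0,0,0,0,0,0,0.2],[0,0,0,0,0,0,0.05],[0,0,0,0,0,0,0],[0,0,0,0,0,0,0],[0,0,0,0,0,0,0],[0,0,0,0,0,0,0]], force=50)

```text
time: 8.82
tool_pos: [0.4594, 0.3527, 0.0571]
tcp_rot: [-0.524, 0.003, -0.015]
wrist_force: [0.6, 0.5, -0.4]
width: 0.205
```

```bash
python3 st.py
```

```text
8.82 q [0.0851, 0.3912, 2.2641, 1.391, 1.0669, -1.0125] p [459.4, 352.7, 57.1] x [ 1.    -0.015  0.001] y [ 0.014  0.866 -0.5  ] F [ 0.59  0.46 -0.36] T [-0.401 -0.024 -0.021] w 0.205
```

>>> jog_arm(increments=[[0,0,0,0,0,0,0],[0,-0.008,0.013,0,0,0,0],[0,-0.015,0.026,0,0,0,0],[0,-0.015,0.026,0,0,0,0],[0,-0.015,0.026,0,0,0,0],[0,0,0,0,0,0,0]], force=100)

```text
time: 9.57
tool_pos: [0.4586, 0.3521, 0.1675]
tcp_rot: [-0.525, 0.003, -0.014]
wrist_force: [0.6, -0.1, -1.6]
width: 0.194
```

```bash
cat > lp.py <<'E'
# lp.py tipx tipz phi n [ty]: rows to the lifter pose (block frame mm, deg), grasp from go.G
import sys; from go import *; from workcell import readout
a=[float(v) for v in sys.argv[1:]]; ty=a[4]/1000 if len(a)>4 else 0
s=readout.read_state(); R0=Ro.from_rotvec(s["tcp_rot"]).as_matrix()
G=(G[0],G[1]+[0,0,.0006])
def tipnow():
    R=R0@G[0].T; o=s["tool_pos"]-R@G[1]; t=Rz(-BY)@(o+R@[.07,0,0]-B0); e=Ro.from_matrix(Rz(-BY)@R).as_euler('ZYX',degrees=True); return (t*1000).round(1),e.round(2)
print("t",round(s["time"],2),"tip now (block mm), yaw pitch roll:",*tipnow(),"F block",(Rz(-BY)@s["wrist_force"]).round(2),"w",round(s["width"],3),"q",s["q"].round(2))
p,R=tcp(lifter_pose(a[0]/1000,a[1]/1000,np.radians(a[2]),ty),G)
rr=chain(s["tool_pos"],R0,p,R,int(a[3]))
for r in rr[:1]+rr[-1:]: print(r)
simulate(s["q"],rr)
E
python3 lp.py -105 90 0 6; python3 w.py w3 lifter_tip lifter_grip plate_slot step
```

```text
t 9.57 tip now (block mm), yaw pitch roll: [-130.6  250.5  114.5] [ 4.56 -0.04 -0.08] F block [ 0.57 -0.01 -1.56] w 0.194 q [ 0.08  0.16  2.25  1.27  1.13 -0.74]
[0.001, -0.0335, -0.0241, 0.0002, 0.0067, -0.0114]
[0.0037, -0.0334, -0.024, 0.0002, 0.0067, -0.0114]
end [0.4612 0.1057 0.1431] q [-0.45  0.23  2.23  0.98  1.37 -0.92]
lifter_tip [([402.0, 246.0], 0.88)]
lifter_grip [([353.0, 207.0], 0.9), ([252.0, 279.0], 0.84), ([196.0, 210.0], 0.64)]
plate_slot []
step []
```

View pics/w3.png

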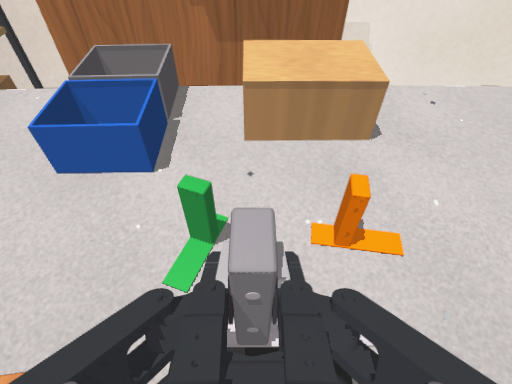

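The lifter is held upright between the pads (handle at 253,260) and the look-alikes haven't moved. Transporting now.

>>> jog_arm(increments=[[0.001,-0.0335,-0.024,0,0.007,-0.011,0],[0.001,-0.0335,-0.024,0,0.007,-0.011,0],[0.002,-0.0335,-0.024,0,0.007,-0.011,0],[0.0025,-0.0335,-0.024,0,0.007,-0.011,0],[0.003,-0.0335,-0.024,0,0.007,-0.011,0],[0.0035,-0.0335,-0.024,0,0.007,-0.011,0],[0,0,0,0,0,0,0]])

```text
time: 10.7
tool_pos: [0.4536, 0.0991, 0.1313]
tcp_rot: [-0.524, 0.05, -0.085]
wrist_force: [0.1, 0.4, -0.9]
width: 0.196
```

```bash
python3 lp.py -105 45 0 4
```

```text
t 10.7 tip now (block mm), yaw pitch roll: [-113.3   -7.4   76.4] [ 0.02  1.48 -0.13] F block [ 0.08  0.4  -0.9 ] w 0.196 q [-0.47  0.25  2.24  0.96  1.37 -0.93]
[0.0019, 0.0057, -0.0062, 0.0006, -0.0056, -0.0033]
[0.0018, 0.0057, -0.0063, 0.0006, -0.0056, -0.0033]
end [0.4611 0.1057 0.0982] q [-0.45  0.32  2.24  0.99  1.32 -1.01]
```

>>> jog_arm(increments=[[0.002,0.006,-0.0065,0,-0.0065,-0.0035,0],[0.002,0.006,-0.0065,0,-0.0065,-0.0035,0],[0.002,0.006,-0.0065,0,-0.0065,-0.0035,0],[0.002,0.006,-0.0065,0,-0.006,-0.0035,0],[0,0,0,0,0,0,0]])

```text
time: 11.32
tool_pos: [0.46, 0.1102, 0.0925]
tcp_rot: [-0.524, 0.023, -0.087]
wrist_force: [0.4, -0.3, -0.4]
width: 0.196
```

```bash
python3 lp.py -105 45 0 1; python3 - <<'E'
from h import *
c=read_camera("top"); cv2.imwrite("pics/top1.png",c["img"]); np.savez("top1.npz",**{k:v for k,v in c.items() if k!="shot"})
s=read_camera("side"); cv2.imwrite("pics/side1.png",s["img"]); np.savez("side1.npz",**{k:v for k,v in s.items() if k!="shot"})
for n,cc in(("top",c),("side",s)):
  for t in ["lifter_tip","plate_slot","step"]:
    print(n,t,[(np.round(x["location"],1).tolist(),round(x["p"],2)) for x in spotter.spot_point(cc,t)[:2]])
a=cv2.resize(c["img"][110:210,205:305],(600,600),interpolation=cv2.INTER_CUBIC)[:,:400]
b=cv2.resize(s["img"][165:225,240:300],(600,600),interpolation=cv2.INTER_CUBIC)[:,:400]
cv2.imwrite("pics/v5.png",np.hstack([a,b]))
E
```

```text
t 11.32 tip now (block mm), yaw pitch roll: [-106.6    4.6   39.4] [ 0.28 -0.01 -0.02] F block [ 0.39 -0.22 -0.43] w 0.196 q [-0.44  0.33  2.25  1.    1.31 -1.02]
[0.0016, -0.0065, 0.0027, 0.0003, 0.0026, -0.0042]
[0.0016, -0.0065, 0.0027, 0.0003, 0.0026, -0.0042]
end [0.4612 0.1058 0.0981] q [-0.45  0.32  2.24  1.    1.32 -1.01]
top lifter_tip [([139.1, 229.9], 0.93), ([246.8, 181.0], 0.78)]
top plate_slot [([248.9, 173.0], 0.81), ([368.8, 264.3], 0.64)]
top step [([252.5, 149.2], 0.68)]
side lifter_tip [([331.5, 295.2], 0.63), ([177.2, 165.4], 0.61)]
side plate_slot []
side step [([284.9, 190.6], 0.44)]
```

View pics/v5.png

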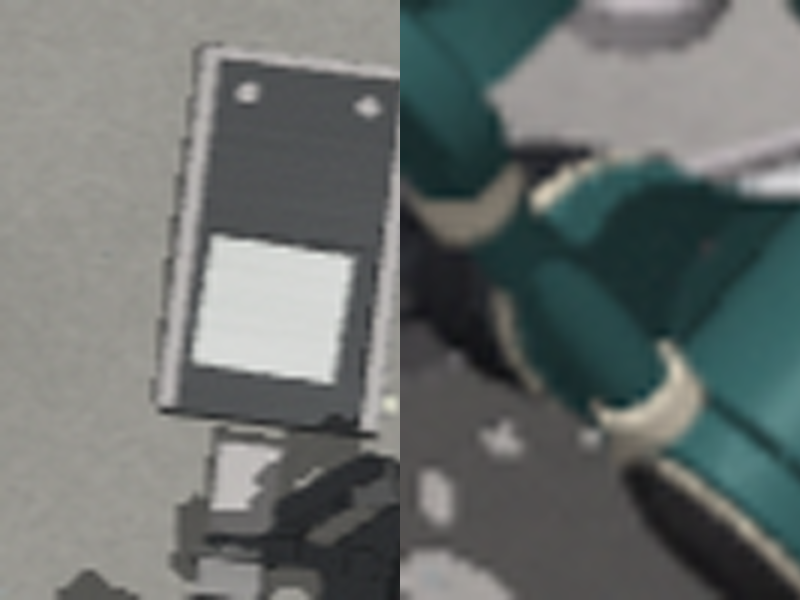

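The top crop shows the blade tip at (247,437) just short of the block front, about 2 mm left of the plate's slot centreline. The plate's near edge runs from (192,365) to (334,383). The side camera is blocked by the arm.

```bash
python3 lp.py -79 35 0 3 2.5
```

```text
t 11.72 tip now (block mm), yaw pitch roll: [-105.4    3.5   40.6] [ 0.2  -0.15 -0.07] F block [ 0.15  0.42 -0.68] w 0.198 q [-0.44  0.32  2.24  1.    1.31 -1.02]
[0.0089, 0.0007, -0.0017, 0.0004, 0.0013, -0.0006]
[0.0089, 0.0007, -0.0017, 0.0004, 0.0013, -0.0006]
end [0.4874 0.1059 0.0881] q [-0.43  0.37  2.19  1.01  1.3  -1.  ]
```

>>> jog_arm(increments=[[0.009,0,-0.001,0,0.001,0,0],[0.009,0,-0.001,0,0.001,0,0],[0.009,0,-0.001,0,0.001,0,0],[0,0,0,0,0,0,0]])

```text
time: 12.22
tool_pos: [0.4907, 0.1042, 0.0912]
tcp_rot: [-0.525, 0.023, -0.092]
wrist_force: [-0.0, 0.5, -0.7]
width: 0.198
```

```bash
python3 lp.py -78 31 0 2 2.5
```

```text
t 12.22 tip now (block mm), yaw pitch roll: [-75.4   1.2  38.3] [ 0.05 -0.09 -0.1 ] F block [-0.08  0.49 -0.68] w 0.198 q [-0.43  0.37  2.18  1.01  1.31 -1.  ]
[-0.0013, 0.0023, -0.0028, 0.0009, 0.0009, 0.0]
[-0.0012, 0.0023, -0.0028, 0.0009, 0.0009, 0.0]
end [0.4883 0.1057 0.0841] q [-0.43  0.38  2.19  1.02  1.3  -1.01]
```

>>> jog_arm(increments=[[-0.0015,0.002,-0.0035,0.001,0.001,0,0],[-0.0015,0.002,-0.003,0,0.001,0,0],[0,0,0,0,0,0,0]])

```text
time: 12.6
tool_pos: [0.4873, 0.105, 0.0831]
tcp_rot: [-0.523, 0.025, -0.092]
wrist_force: [0.7, 0.7, 0.3]
width: 0.199
```

```bash
python3 lp.py -55 31 0 5 2.5
```

```text
t 12.6 tip now (block mm), yaw pitch roll: [-79.    1.7  29.9] [ 0.    0.03 -0.  ] F block [0.64 0.78 0.34] w 0.199 q [-0.43  0.38  2.19  1.01  1.3  -1.01]
[0.0048, 0.0, 0.0003, 0.0, -0.0001, -0.0001]
[0.0048, 0.0, 0.0003, 0.0, -0.0001, -0.0001]
end [0.5112 0.1035 0.0844] q [-0.41  0.41  2.14  1.02  1.3  -0.99]
```

>>> jog_arm(increments=[[0.005,-0.0001,0.0003,0,0,0,0],[0.005,0,0.0002,0,0,0,0],[0.005,0,0.0001,0,0,0,0],[0.005,0,0,0,0,0,0]])

```text
time: 13.1
tool_pos: [0.5078, 0.1033, 0.0833]
tcp_rot: [-0.524, 0.026, -0.092]
wrist_force: [0.2, 0.2, -0.9]
width: 0.198
```

```bash
python3 lp.py -45 30.5 0 3 2.5
```

```text
t 13.1 tip now (block mm), yaw pitch roll: [-58.4   1.9  30.1] [-0.    0.09 -0.04] F block [ 0.21  0.17 -0.92] w 0.198 q [-0.41  0.41  2.15  1.02  1.3  -0.99]
[0.0044, 0.0001, 0.0002, 0.0002, -0.0005, -0.0003]
[0.0044, 0.0001, 0.0002, 0.0002, -0.0005, -0.0003]
end [0.521  0.1026 0.0837] q [-0.41  0.42  2.12  1.02  1.3  -0.98]
```

>>> jog_arm(increments=[[0.004,0,0.0003,0,-0.001,0,0],[0.004,0,0.0002,0,0,0,0],[0.004,0,0.0001,0,0,0,0],[0,0,0,0,0,0,0]])

```text
time: 13.6
tool_pos: [0.5212, 0.1023, 0.0838]
tcp_rot: [-0.524, 0.025, -0.091]
wrist_force: [0.4, -0.2, -1.0]
width: 0.2
```

```bash
python3 lp.py -36 30.5 0 3 2.5
```

```text
t 13.6 tip now (block mm), yaw pitch roll: [-45.    2.2  30.7] [ 0.05  0.02 -0.05] F block [ 0.41 -0.14 -1.  ] w 0.2 q [-0.41  0.42  2.12  1.02  1.3  -0.98]
[0.003, 0.0001, -0.0, 0.0003, 0.0001, -0.0003]
[0.003, 0.0001, -0.0, 0.0003, 0.0001, -0.0003]
end [0.5301 0.1017 0.0836] q [-0.4   0.43  2.1   1.03  1.31 -0.97]
```

>>> jog_arm(increments=[[0.002,0,0,0,0,0,0],[0.002,0,0,0,0,0,0]])

```text
time: 13.85
tool_pos: [0.5247, 0.1021, 0.0837]
tcp_rot: [-0.524, 0.026, -0.091]
wrist_force: [-1.4, 1.4, -0.4]
width: 0.197
```

>>> jog_arm(increments=[[0.002,0,0,0,0,0,0],[0.002,0,0,0,0,0,0]])

```text
time: 14.1
tool_pos: [0.5275, 0.1022, 0.0837]
tcp_rot: [-0.522, 0.027, -0.088]
wrist_force: [-5.5, -1.4, 1.4]
width: 0.195
```

```bash
python3 lp.py -36 30.5 0 3 2.5
```

```text
t 14.1 tip now (block mm), yaw pitch roll: [-38.8   2.9  30.4] [0.2  0.19 0.03] F block [-5.35 -1.94  1.37] w 0.195 q [-0.4   0.43  2.11  1.02  1.31 -0.97]
[0.0009, -0.0, -0.0001, -0.0002, -0.0004, -0.0015]
[0.0009, -0.0, -0.0001, -0.0002, -0.0004, -0.0015]
end [0.5302 0.1018 0.0834] q [-0.4   0.43  2.1   1.03  1.31 -0.97]
```

>>> jog_arm(increments=[[0.0022,0,0,0,0,0,0]])

```text
time: 14.22
tool_pos: [0.5277, 0.1025, 0.0837]
tcp_rot: [-0.521, 0.029, -0.084]
wrist_force: [-8.8, -3.3, 5.3]
width: 0.2
```

>>> jog_arm(increments=[[0.0022,0,0,0,0,0,0]])

```text
time: 14.35
tool_pos: [0.5279, 0.1025, 0.0838]
tcp_rot: [-0.52, 0.031, -0.08]
wrist_force: [-9.7, -6.5, 5.5]
width: 0.198
```

>>> jog_arm(increments=[[0.0022,0,0,0,0,0,0]])

```text
time: 14.48
tool_pos: [0.528, 0.1024, 0.0841]
tcp_rot: [-0.518, 0.033, -0.077]
wrist_force: [-9.8, -6.7, 5.5]
width: 0.199
```

```bash
python3 lp.py -36 30.5 0 3 2.5
```

```text
t 14.47 tip now (block mm), yaw pitch roll: [-38.8   4.   30.1] [0.72 0.69 0.26] F block [-9.11 -7.63  5.47] w 0.199 q [-0.4   0.44  2.1   1.02  1.32 -0.96]
[0.0007, -0.0001, -0.0002, -0.0015, -0.0014, -0.0056]
[0.0007, -0.0, -0.0002, -0.0015, -0.0014, -0.0056]
end [0.53   0.1017 0.0836] q [-0.4   0.43  2.1   1.03  1.31 -0.97]
```

>>> jog_arm(increments=[[0.001,0,-0.0003,-0.003,-0.006,-0.012,0],[0.0014,0,-0.0003,-0.002,-0.002,-0.006,0]])

```text
time: 14.72
tool_pos: [0.5273, 0.1025, 0.0832]
tcp_rot: [-0.522, 0.024, -0.088]
wrist_force: [-5.6, 0.4, 2.4]
width: 0.195
```

```bash
python3 lp.py -36 30.5 0 3 2.5
```

```text
t 14.72 tip now (block mm), yaw pitch roll: [-38.9   3.4  30.1] [0.26 0.03 0.07] F block [-5.62 -0.13  2.42] w 0.195 q [-0.4   0.43  2.11  1.02  1.31 -0.98]
[0.001, -0.0002, 0.0, -0.0004, 0.0006, -0.0014]
[0.001, -0.0002, 0.0, -0.0004, 0.0006, -0.0014]
end [0.5303 0.1018 0.0835] q [-0.4   0.43  2.1   1.03  1.31 -0.97]
```

>>> jog_arm(increments=[[0.002,0,0,-0.001,-0.002,-0.005,0],[0.002,0,0,-0.001,-0.002,-0.005,0]])

```text
time: 14.98
tool_pos: [0.5274, 0.1031, 0.0832]
tcp_rot: [-0.522, 0.022, -0.089]
wrist_force: [-9.4, -5.2, 5.2]
width: 0.197
```

>>> jog_arm(increments=[[0.0018,0,0,-0.001,-0.002,-0.005,0],[0.0018,0,0,-0.001,-0.002,-0.005,0]])

```text
time: 15.22
tool_pos: [0.5273, 0.1032, 0.0831]
tcp_rot: [-0.522, 0.019, -0.092]
wrist_force: [-8.5, -3.9, 4.1]
width: 0.196
```

```bash
python3 lp.py -36 30.5 0 3 2.5
```

```text
t 15.22 tip now (block mm), yaw pitch roll: [-38.6   3.8  30.4] [ 0.07 -0.3   0.07] F block [-8.06 -4.73  4.14] w 0.196 q [-0.4   0.43  2.11  1.03  1.3  -0.98]
[0.001, -0.0004, -0.0, -0.0004, 0.0017, 0.0005]
[0.001, -0.0004, -0.0, -0.0004, 0.0017, 0.0005]
end [0.5302 0.1019 0.0837] q [-0.4   0.43  2.1   1.03  1.31 -0.97]
```

>>> jog_arm(increments=[[0.0018,-0.0007,0.0002,-0.0005,0,-0.002,0],[0.0018,-0.0007,0.0002,-0.0005,0,-0.003,0],[0.0018,-0.0006,0.0002,-0.0005,0,-0.003,0]])

```text
time: 15.6
tool_pos: [0.5274, 0.1028, 0.0833]
tcp_rot: [-0.522, 0.024, -0.092]
wrist_force: [-5.2, -0.4, 0.7]
width: 0.201
```

>>> jog_arm(increments=[[0.0018,-0.0006,0.0002,-0.0005,0,-0.003,0],[0.0018,-0.0006,0.0002,-0.0005,0,-0.003,0]])

```text
time: 15.85
tool_pos: [0.5276, 0.1029, 0.0834]
tcp_rot: [-0.521, 0.027, -0.092]
wrist_force: [-4.9, -0.4, 1.1]
width: 0.2
```

```bash
python3 lp.py -36 30.5 0 3 2.5
```

```text
t 15.85 tip now (block mm), yaw pitch roll: [-38.8   3.4  30.2] [-0.03  0.12  0.13] F block [-4.8  -0.89  1.1 ] w 0.2 q [-0.4   0.43  2.11  1.03  1.31 -0.97]
[0.0009, -0.0003, -0.0001, -0.0008, -0.0007, -0.0002]
[0.0009, -0.0003, -0.0001, -0.0008, -0.0007, -0.0002]
end [0.5302 0.1017 0.0836] q [-0.4   0.43  2.1   1.03  1.31 -0.97]
```

>>> jog_arm(increments=[[0.003,-0.0006,0.0002,-0.0007,-0.001,-0.003,0],[0.003,-0.0006,0.0002,-0.0007,-0.001,-0.003,0],[0.003,-0.0006,0.0002,-0.0007,-0.001,-0.003,0]])

```text
time: 16.23
tool_pos: [0.5279, 0.1028, 0.0839]
tcp_rot: [-0.519, 0.031, -0.085]
wrist_force: [-10.7, -3.8, 4.1]
width: 0.198
```

>>> jog_arm(increments=[[0.003,-0.0006,0.0002,-0.0007,-0.001,-0.004,0],[0.003,-0.0006,0.0002,-0.0007,-0.001,-0.004,0]])

```text
time: 16.48
tool_pos: [0.5281, 0.1026, 0.0841]
tcp_rot: [-0.517, 0.034, -0.083]
wrist_force: [-10.5, -3.9, 3.6]
width: 0.196
```

```bash
python3 lp.py -36 30.5 0 3 2.5
```

```text
t 16.48 tip now (block mm), yaw pitch roll: [-38.7   3.9  30.2] [0.36 0.64 0.31] F block [-10.08  -4.84   3.58] w 0.196 q [-0.4   0.44  2.1   1.02  1.32 -0.97]
[0.0007, -0.0001, -0.0003, -0.0018, -0.0022, -0.0037]
[0.0007, -0.0001, -0.0003, -0.0018, -0.0022, -0.0037]
end [0.5301 0.1017 0.0835] q [-0.4   0.43  2.1   1.03  1.31 -0.97]
```

>>> jog_arm(increments=[[0.0022,-0.0009,0.0002,-0.002,-0.003,-0.007,0],[0.0023,-0.0009,0.0002,-0.001,-0.002,-0.005,0],[0.0023,-0.0009,0.0002,-0.001,-0.001,-0.004,0]])

```text
time: 16.85
tool_pos: [0.5279, 0.1024, 0.084]
tcp_rot: [-0.519, 0.033, -0.086]
wrist_force: [-5.9, 0.3, -0.7]
width: 0.195
```

>>> jog_arm(increments=[[0.0023,-0.0009,0.0002,-0.001,-0.001,-0.004,0],[0.0023,-0.0009,0.0002,-0.001,-0.001,-0.004,0]])

```text
time: 17.1
tool_pos: [0.528, 0.1024, 0.0841]
tcp_rot: [-0.519, 0.034, -0.086]
wrist_force: [-6.8, 1.1, -0.3]
width: 0.195
```

>>> jog_arm(increments=[[0.0023,-0.0009,0.0002,-0.001,-0.001,-0.004,0],[0.0023,-0.0009,0.0002,-0.001,-0.001,-0.004,0]])

```text
time: 17.35
tool_pos: [0.5281, 0.1024, 0.0842]
tcp_rot: [-0.518, 0.036, -0.086]
wrist_force: [-6.8, 0.6, 0.5]
width: 0.199
```

```bash
python3 lp.py -36 30.5 0 3 2.5
```

```text
t 17.35 tip now (block mm), yaw pitch roll: [-38.7   3.4  30.2] [0.17 0.72 0.25] F block [-6.84 -0.01  0.45] w 0.199 q [-0.4   0.43  2.1   1.02  1.31 -0.96]
[0.0007, -0.0, -0.0002, -0.0015, -0.0031, -0.003]
[0.0007, -0.0, -0.0003, -0.0015, -0.0031, -0.003]
end [0.5301 0.1018 0.0835] q [-0.4   0.43  2.1   1.03  1.31 -0.97]
```

Steady with almost no side force. Trimming up to about 8 N and holding.

>>> jog_arm(increments=[[0.0027,-0.0009,0.0002,-0.001,-0.001,-0.004,0],[0.0027,-0.0009,0.0002,-0.001,-0.001,-0.004,0],[0.0027,-0.0009,0.0002,-0.001,-0.001,-0.004,0]])

```text
time: 17.73
tool_pos: [0.5283, 0.1023, 0.0845]
tcp_rot: [-0.517, 0.039, -0.084]
wrist_force: [-7.4, -0.9, 0.7]
width: 0.199
```

>>> jog_arm(increments=[[0.0027,-0.0009,0.0002,-0.001,-0.001,-0.004,0],[0.0027,-0.0009,0.0002,-0.001,-0.001,-0.004,0],[0.0027,-0.0009,0.0002,-0.001,-0.001,-0.004,0]])

```text
time: 18.1
tool_pos: [0.5285, 0.1022, 0.0848]
tcp_rot: [-0.516, 0.043, -0.081]
wrist_force: [-8.8, -0.6, 1.4]
width: 0.198
```

>>> jog_arm(increments=[[0.0027,-0.0009,0.0002,-0.001,-0.001,-0.004,0],[0.0027,-0.0009,0.0002,-0.001,-0.001,-0.004,0],[0.0027,-0.0009,0.0002,-0.001,-0.001,-0.004,0]])

```text
time: 18.48
tool_pos: [0.5287, 0.1021, 0.0851]
tcp_rot: [-0.515, 0.046, -0.079]
wrist_force: [-7.7, -1.2, 2.1]
width: 0.191
```

```bash
python3 lp.py -36 30.5 0 3 2.5
```

```text
t 18.48 tip now (block mm), yaw pitch roll: [-38.7   3.5  30.3] [0.4 1.4 0.4] F block [-7.55 -1.89  2.06] w 0.191 q [-0.4   0.44  2.09  1.02  1.32 -0.95]
[0.0005, 0.0002, -0.0004, -0.0023, -0.0059, -0.006]
[0.0005, 0.0002, -0.0005, -0.0023, -0.0059, -0.006]
end [0.5302 0.1018 0.0836] q [-0.4   0.43  2.1   1.03  1.31 -0.97]
```

```bash
sed -i 's/^B0=.*/B0=np.array([.6323,.0853,0])/' plan.py; cat > tp.py <<'E'
# tp.py ph1 ph2 n [e_mm n_mm ty]: rows along the tipping path from the measured pose
import sys; from go import *; from workcell import readout
a=[float(v) for v in sys.argv[1:]]; e=(a[3] if len(a)>3 else -1)/1000; nn=(a[4] if len(a)>4 else 3)/1000; ty=(a[5] if len(a)>5 else 3.)/1000
s=readout.read_state(); p0=s["tool_pos"]; R0=Ro.from_rotvec(s["tcp_rot"]).as_matrix(); G=(G[0],G[1]+[0,0,.0006])
R=R0@G[0].T; o=p0-R@G[1]; t=Rz(-BY)@(o+R@[.07,0,0]-B0); eu=Ro.from_matrix(Rz(-BY)@R).as_euler('YZX',degrees=True)
ph=np.radians(eu[0]); b=tip_at(max(ph,0),.003,0); d=np.array([t[0],t[2]])-b; u=np.array([-np.cos(ph),np.sin(ph)]); n=np.array([np.sin(ph),np.cos(ph)])
print("t",round(s["time"],2),"tip",(t*1000).round(1),"pitch,yaw,roll",eu.round(2),"dev along u(back+),n:",(d@u*1000).round(1),(d@n*1000).round(1),"F",(Rz(-BY)@s["wrist_force"]).round(1),"T",s["torque"].round(2),"w",round(s["width"],3))
q=s["q"]
for f in np.linspace(a[0],a[1],int(a[2])):
    T=tip_at(np.radians(f),nn,e); p,R1=tcp(lifter_pose(T[0],T[1],np.radians(f),ty),G)
    print(np.r_[R0.T@(p-p0),Ro.from_matrix(R0.T@R1).as_rotvec()].round(4).tolist()); p0,R0=p,R1
    q2,er,_=ik(p,R1,q)
    if er>1 or np.abs(q2-q).max()>.3: print("  bad",er,q2.round(2))
    q=q2
print(q.round(2))
E
python3 tp.py 2 11 4
```

```text
Traceback (most recent call last):
  File "tp.py", line 2, in <module>
    import sys; from go import *; from workcell import readout
                ^^^^^^^^^^^^^^^^
  File "go.py", line 1, in <module>
    from plan import *
  File "plan.py", line 3, in <module>
    def lifter_pose(tx,tz,phi,ty=0.,yaw=BY,o=B0):   # blade tip (underside) in block frame, pitch phi
                                        ^^
NameError: name 'BY' is not defined. Did you mean: 'B0'?
```

```bash
sed -i 's/^B0=.*/B0=np.array([.6323,.0853,0]); BY=np.radians(-5.4)/' plan.py; python3 tp.py 2 11 4
```

```text
t 18.48 tip [-36.    3.5  30.3] pitch,yaw,roll [1.4  0.39 0.39] dev along u(back+),n: -0.1 -3.6 F [-7.5 -1.9  2.1] T [-0.38  0.93  0.83] w 0.191
[0.0014, -0.002, 0.0043, -0.0067, 0.0125, -0.0008]
[0.0028, -0.0027, 0.0047, 0.0, 0.0453, 0.0262]
[0.0028, -0.0027, 0.0047, -0.0, 0.0453, 0.0262]
[0.0028, -0.0027, 0.0047, -0.0, 0.0453, 0.0262]
[-0.38  0.45  2.02  0.96  1.39 -0.72]
```

>>> jog_arm(increments=[[0.0014,-0.002,0.0043,-0.006,0.0125,-0.001,0],[0.0028,-0.0027,0.0047,0,0.045,0.026,0],[0.0028,-0.0027,0.0047,0,0.045,0.026,0],[0.0028,-0.0027,0.0047,0,0.045,0.026,0]])

```text
time: 18.98
tool_pos: [0.5395, 0.102, 0.1051]
tcp_rot: [-0.512, 0.22, -0.041]
wrist_force: [-1.9, 0.4, -0.9]
width: 0.195
```

```bash
python3 tp.py 12 24 5
```

```text
t 18.98 tip [-35.9   3.5  39.2] pitch,yaw,roll [ 1.142e+01 -1.000e-01 -1.000e-02] dev along u(back+),n: -0.0 -0.9 F [-2.   0.2 -0.9] T [-0.63  0.36  0.25] w 0.195
[0.0015, -0.0015, 0.0014, 0.0001, 0.0079, 0.0066]
[0.0028, -0.0027, 0.0046, 0.0, 0.0453, 0.0262]
[0.0028, -0.0027, 0.0046, -0.0, 0.0453, 0.0262]
[0.0028, -0.0027, 0.0046, -0.0, 0.0453, 0.0262]
[0.0028, -0.0027, 0.0046, -0.0, 0.0453, 0.0262]
[-0.35  0.51  1.9   0.9   1.51 -0.46]
```

Tracking is excellent. Continuing.

>>> jog_arm(increments=[[0.0022,-0.002,0.003,0,0.025,0.016,0],[0.0028,-0.0027,0.0046,0,0.045,0.026,0],[0.0028,-0.0027,0.0046,0,0.045,0.026,0],[0.0028,-0.0027,0.0046,0,0.045,0.026,0],[0.0028,-0.0027,0.0046,0,0.045,0.026,0]])

```text
time: 19.6
tool_pos: [0.5598, 0.1002, 0.1264]
tcp_rot: [-0.495, 0.461, 0.027]
wrist_force: [-1.9, -0.8, -0.9]
width: 0.194
```

```bash
python3 tp.py 27 48 8
```

```text
t 19.6 tip [-33.5   3.5  48.2] pitch,yaw,roll [ 2.563e+01 -1.000e-02 -1.100e-01] dev along u(back+),n: -0.1 -0.0 F [-1.8 -1.  -0.9] T [-0.58  0.26  0.25] w 0.194
[0.0021, -0.0018, 0.0018, 0.002, 0.0206, 0.0121]
[0.0028, -0.0026, 0.0046, 0.0, 0.0453, 0.0262]
[0.0028, -0.0026, 0.0045, -0.0, 0.0453, 0.0262]
[0.0028, -0.0026, 0.0045, -0.0, 0.0453, 0.0262]
[0.0027, -0.0026, 0.0045, 0.0, 0.0453, 0.0262]
[0.0027, -0.0026, 0.0044, 0.0, 0.0453, 0.0262]
[0.0027, -0.0025, 0.0044, -0.0, 0.0453, 0.0262]
[0.0027, -0.0025, 0.0044, 0.0, 0.0453, 0.0262]
[-0.32  0.67  1.67  0.88  1.74 -0.03]
```

>>> jog_arm(increments=[[0.0022,-0.002,0.002,0.002,0.021,0.012,0],[0.0028,-0.0026,0.0046,0,0.045,0.026,0],[0.0028,-0.0026,0.0045,0,0.045,0.026,0],[0.0028,-0.0026,0.0045,0,0.045,0.026,0],[0.0027,-0.0026,0.0045,0,0.045,0.026,0],[0.0027,-0.0026,0.0044,0,0.045,0.026,0]])

```text
time: 20.35
tool_pos: [0.5893, 0.0971, 0.1437]
tcp_rot: [-0.463, 0.746, 0.106]
wrist_force: [-2.0, -0.1, -0.4]
width: 0.194
```

```bash
python3 tp.py 45 66 8
```

```text
t 20.35 tip [-28.2   3.5  57.3] pitch,yaw,roll [4.248e+01 4.000e-02 6.000e-02] dev along u(back+),n: -0.2 1.2 F [-2.  -0.3 -0.4] T [-0.44  0.15  0.28] w 0.194
[0.0031, -0.0019, 0.0025, -0.001, 0.0385, 0.0214]
[0.0027, -0.0025, 0.0044, 0.0, 0.0453, 0.0262]
[0.0027, -0.0025, 0.0043, -0.0, 0.0453, 0.0262]
[0.0026, -0.0024, 0.0042, 0.0, 0.0453, 0.0262]
[0.0026, -0.0024, 0.0041, 0.0, 0.0453, 0.0262]
[0.0026, -0.0023, 0.004, 0.0, 0.0453, 0.0262]
[0.003, -0.0026, 0.0045, 0.0, 0.0453, 0.0262]
[0.003, -0.0026, 0.0045, -0.0, 0.0453, 0.0262]
[-0.3   0.81  1.51  0.92  1.9   0.27]
```

>>> jog_arm(increments=[[0.0031,-0.0019,0.0025,-0.001,0.0385,0.0214,0],[0.0027,-0.0025,0.0044,0,0.045,0.026,0],[0.0027,-0.0025,0.0043,0,0.045,0.026,0],[0.0026,-0.0024,0.0042,0,0.045,0.026,0],[0.0026,-0.0024,0.0041,0,0.045,0.026,0],[0.0026,-0.0023,0.004,0,0.045,0.026,0]])

```text
time: 21.1
tool_pos: [0.6245, 0.0937, 0.1522]
tcp_rot: [-0.42, 1.044, 0.189]
wrist_force: [-1.8, -0.6, -0.0]
width: 0.195
```

```bash
python3 tp.py 63 84 8
```

```text
t 21.1 tip [-19.9   3.6  65. ] pitch,yaw,roll [6.017e+01 6.000e-02 2.700e-01] dev along u(back+),n: -0.1 4.7 F [-1.7 -0.8 -0. ] T [-0.48  0.    0.18] w 0.195
[0.0037, -0.0003, 0.0, -0.0047, 0.0434, 0.0237]
[0.003, -0.0026, 0.0045, -0.0, 0.0453, 0.0262]
[0.003, -0.0026, 0.0045, -0.0, 0.0453, 0.0262]
[0.003, -0.0026, 0.0046, 0.0, 0.0453, 0.0262]
[0.003, -0.0026, 0.0046, -0.0, 0.0453, 0.0262]
[0.003, -0.0027, 0.0046, 0.0, 0.0453, 0.0262]
[0.0031, -0.0027, 0.0046, 0.0, 0.0453, 0.0262]
[0.0031, -0.0027, 0.0046, 0.0, 0.0453, 0.0262]
[-0.29  0.96  1.36  1.    2.03  0.57]
```

>>> jog_arm(increments=[[0.0037,-0.0003,0,-0.004,0.045,0.025,0],[0.003,-0.0024,0.0042,0,0.047,0.027,0],[0.003,-0.0024,0.0042,0,0.047,0.027,0],[0.003,-0.0024,0.0042,0,0.047,0.027,0]])

```text
time: 21.6
tool_pos: [0.6466, 0.0914, 0.1501]
tcp_rot: [-0.385, 1.252, 0.251]
wrist_force: [-1.0, -0.8, 0.6]
width: 0.198
```

```bash
python3 tp.py 75 96 8; python3 - <<'E'
from h import *
c=read_camera("top"); w=read_camera("wrist")
a=cv2.resize(c["img"][110:210,205:305],(600,600),interpolation=cv2.INTER_CUBIC)[:,:400]
b=cv2.resize(w["img"],(400,300)); cv2.imwrite("pics/v6.png",np.hstack([a,np.vstack([b,b*0])]))
E
```

```text
t 21.6 tip [-16.    3.6  67.4] pitch,yaw,roll [72.55  0.19  0.28] dev along u(back+),n: 1.6 2.0 F [-0.9 -0.9  0.6] T [-0.34  0.02  0.22] w 0.198
[0.0051, -0.0013, 0.0019, -0.0047, 0.0388, 0.0183]
[0.003, -0.0027, 0.0046, 0.0, 0.0453, 0.0262]
[0.0031, -0.0027, 0.0046, 0.0, 0.0453, 0.0262]
[0.0031, -0.0027, 0.0046, 0.0, 0.0453, 0.0262]
[0.0031, -0.0027, 0.0047, 0.0, 0.0453, 0.0262]
[0.0031, -0.0027, 0.0047, -0.0, 0.0453, 0.0262]
[0.0025, -0.0026, 0.0045, -0.0, 0.0453, 0.0262]
[0.0025, -0.0026, 0.0045, 0.0, 0.0453, 0.0262]
[-0.28  1.06  1.28  1.07  2.1   0.78]
```

View pics/v6.png

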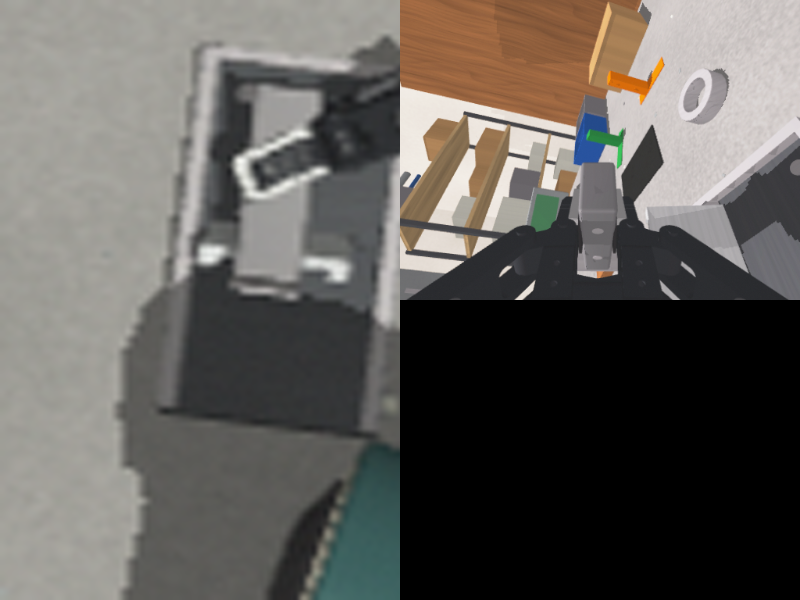

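The plate now stands nearly upright at the step (top crop: bright edge across 200–350, 255–270), with the blade behind it. Continuing.

>>> jog_arm(increments=[[0.004,-0.0013,0.0019,-0.004,0.04,0.02,0],[0.003,-0.0027,0.0046,0,0.046,0.026,0],[0.0031,-0.0027,0.0046,0,0.046,0.026,0],[0.0031,-0.0027,0.0046,0,0.046,0.026,0]])

```text
time: 22.2
tool_pos: [0.6695, 0.0892, 0.1454]
tcp_rot: [-0.351, 1.442, 0.307]
wrist_force: [-0.5, -1.8, 1.8]
width: 0.199
```

```bash
python3 tp.py 86 110 9
```

```text
t 22.2 tip [-8.7  3.5 70.1] pitch,yaw,roll [83.9   0.26  0.21] dev along u(back+),n: 3.8 2.5 F [-0.3 -1.8  1.8] T [-0.38  0.08  0.19] w 0.199
[0.0069, -0.0006, 0.001, -0.0036, 0.034, 0.0144]
[0.0031, -0.0027, 0.0047, -0.0, 0.0453, 0.0262]
[0.0027, -0.0026, 0.0046, -0.0, 0.0453, 0.0262]
[0.0025, -0.0026, 0.0045, 0.0, 0.0453, 0.0262]
[0.0025, -0.0026, 0.0045, 0.0, 0.0453, 0.0262]
[0.0025, -0.0026, 0.0045, -0.0, 0.0453, 0.0262]
[0.0025, -0.0026, 0.0045, 0.0, 0.0453, 0.0262]
[0.0025, -0.0026, 0.0045, -0.0, 0.0453, 0.0262]
[0.0025, -0.0026, 0.0045, 0.0, 0.0453, 0.0262]
[-0.28  1.15  1.2   1.17  2.17  1.03]
```

>>> jog_arm(increments=[[0.003,-0.0022,0.0038,-0.003,0.046,0.024,0],[0.003,-0.0027,0.0046,0,0.046,0.026,0],[0.0027,-0.0026,0.0046,0,0.046,0.026,0]])

```text
time: 22.58
tool_pos: [0.6875, 0.0877, 0.139]
tcp_rot: [-0.322, 1.589, 0.348]
wrist_force: [-0.5, -0.8, 0.3]
width: 0.2
```

```bash
python3 tp.py 94 112 7; python3 - <<'E'
from h import *
c=read_camera("top"); w=read_camera("wrist")
a=cv2.resize(c["img"][110:210,205:305],(600,600),interpolation=cv2.INTER_CUBIC)[:,:400]
b=cv2.resize(w["img"][130:330,230:497],(400,300)); cv2.imwrite("pics/v7.png",np.hstack([a,np.vstack([b,b*0])]))
E
```

```text
t 22.57 tip [-1.6  3.6 71.5] pitch,yaw,roll [92.68  0.12  0.27] dev along u(back+),n: 5.4 3.7 F [-0.4 -0.9  0.3] T [-0.39 -0.12  0.11] w 0.2
[0.0075, 0.0005, -0.0013, -0.0048, 0.021, 0.0096]
[0.0025, -0.0026, 0.0045, 0.0, 0.0453, 0.0262]
[0.0025, -0.0026, 0.0045, -0.0, 0.0453, 0.0262]
[0.0025, -0.0026, 0.0045, -0.0, 0.0453, 0.0262]
[0.0025, -0.0026, 0.0045, 0.0, 0.0453, 0.0262]
[0.0025, -0.0026, 0.0045, -0.0, 0.0453, 0.0262]
[0.0025, -0.0026, 0.0045, -0.0, 0.0453, 0.0262]
[-0.28  1.17  1.2   1.19  2.17  1.06]
```

View pics/v7.png

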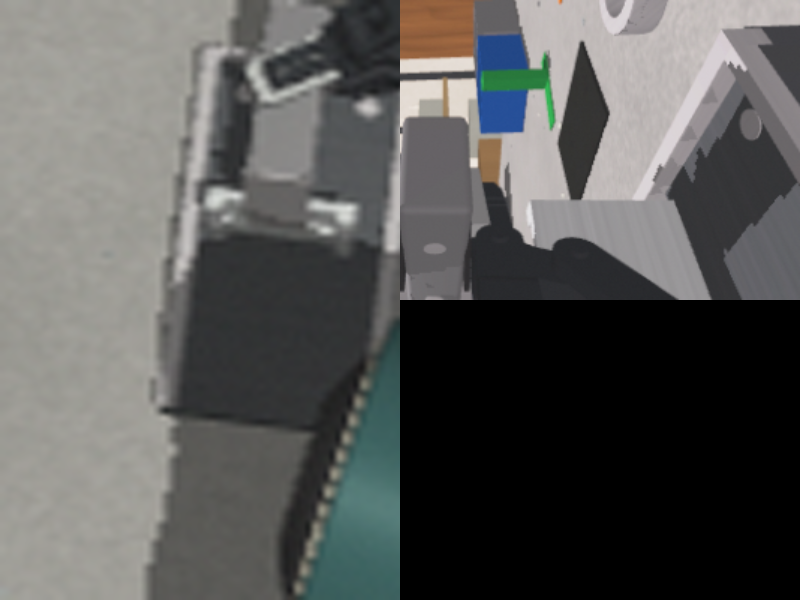

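The plate is past upright and leaning toward the upper deck (top edge at rows 195–220, foot near row 240). A few more degrees.

>>> jog_arm(increments=[[0.0025,-0.0022,0.0038,-0.002,0.046,0.026,0],[0.0025,-0.0026,0.0045,0,0.046,0.026,0],[0.0025,-0.0026,0.0045,0,0.046,0.026,0],[0.0025,-0.0026,0.0045,0,0.046,0.026,0]])

```text
time: 23.18
tool_pos: [0.713, 0.085, 0.1362]
tcp_rot: [-0.287, 1.764, 0.39]
wrist_force: [1.0, 0.9, -0.8]
width: 0.197
```

```bash
cat > pl.py <<'E'
from h import *
c=read_camera("top"); P,uv=cloud(c); Q=P*1000; a=np.radians(5.4); B=np.array([632.3,85.3])
d=Q[:,:2]-B; X=d[:,0]*np.cos(a)-d[:,1]*np.sin(a); Y=d[:,0]*np.sin(a)+d[:,1]*np.cos(a)
for x in range(-80,90,10):
    m=(np.abs(X-x)<5)&(np.abs(np.abs(Y-3)-24)<8)
    m2=m&(Y<0); m1=m&(Y>0)
    print(x,"left",np.round(np.median(Q[m1,2]),0) if m1.any() else None,"right",np.round(np.median(Q[m2,2]),0) if m2.any() else None)
import sys
if len(sys.argv)>1: cv2.imwrite("pics/%s.png"%sys.argv[1],cv2.resize(c["img"][100:240,140:320],(771,600),interpolation=cv2.INTER_CUBIC))
E
python3 tp.py 105 117 5; python3 pl.py
```

```text
t 23.18 tip [12.9  3.1 80. ] pitch,yaw,roll [103.02  -0.29   0.56] dev along u(back+),n: 15.7 9.4 F [ 0.9  1.  -0.8] T [-0.63 -0.28  0.01] w 0.197
[0.0183, 0.0031, -0.0052, -0.0098, 0.0275, 0.0215]
[0.0025, -0.0026, 0.0045, 0.0, 0.0453, 0.0262]
[0.0025, -0.0026, 0.0045, -0.0, 0.0453, 0.0262]
[0.0025, -0.0026, 0.0045, 0.0, 0.0453, 0.0262]
[0.0025, -0.0026, 0.0045, 0.0, 0.0453, 0.0262]
[-0.28  1.2   1.18  1.23  2.19  1.15]
-80 left 31.0 right 29.0
-70 left 31.0 right 31.0
-60 left 31.0 right 31.0
-50 left 31.0 right 29.0
-40 left 31.0 right 30.0
-30 left 32.0 right 31.0
-20 left 30.0 right 31.0
-10 left 31.0 right 31.0
0 left 33.0 right 32.0
10 left 42.0 right 44.0
20 left 46.0 right 47.0
30 left 49.0 right 49.0
40 left 54.0 right 55.0
50 left 54.0 right 56.0
60 left 58.0 right 60.0
70 left 62.0 right 53.0
80 left 128.0 right 39.0
```

```bash
python3 pl.py v8 | tail -9; python3 st.py
```

```text
0 left 31.0 right 31.0
10 left 38.0 right 38.0
20 left 43.0 right 43.0
30 left 43.0 right 43.0
40 left 44.0 right 45.0
50 left 43.0 right 44.0
60 left 43.0 right 45.0
70 left 41.0 right 42.0
80 left 83.0 right 40.0
23.27 q [-0.2822, 1.1009, 1.2109, 1.1419, 2.1411, 0.9402] p [713.4, 85.1, 135.8] x [-0.223  0.016 -0.975] y [-0.396  0.912  0.106] F [-0.22  0.39 -1.59] T [-0.607 -0.297  0.006] w 0.197
```

View pics/v8.png

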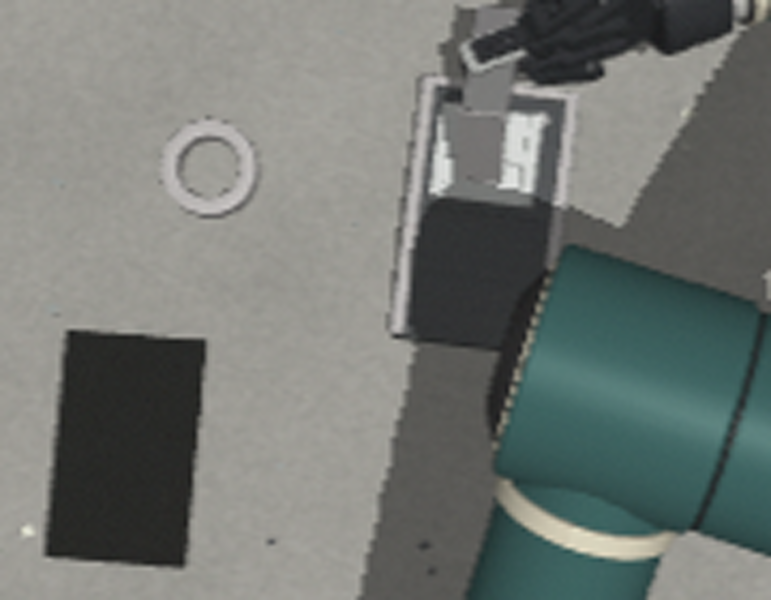

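The plate lies flat on the upper deck, ribs up (z ≈ 44–45, block x ≈ 8–72). Withdrawing the lifter upward.

>>> jog_arm(increments=[[-0.026,0.003,0.005,0,0,0,0],[-0.026,0.003,0.005,0,0,0,0],[-0.026,0.003,0.005,0,0,0,0]])

```text
time: 23.65
tool_pos: [0.7389, 0.0992, 0.205]
tcp_rot: [-0.283, 1.768, 0.389]
wrist_force: [-0.8, -0.7, -2.0]
width: 0.191
```

```bash
cat > bk.py <<'E'
# bk.py x y z n yaw(deg) [pitch]: rows to TCP such that lifter origin at (x,y,z mm)
import sys; from go import *; from workcell import readout
a=[float(v) for v in sys.argv[1:]]; G=(G[0],G[1]+[0,0,.0006])
s=readout.read_state(); p0=s["tool_pos"]; R0=Ro.from_rotvec(s["tcp_rot"]).as_matrix()
Rl=R0@G[0].T; o=p0-Rl@G[1]; print("lifter now",(o*1000).round(1),"yaw pitch roll",Ro.from_matrix(Rl).as_euler('ZYX',degrees=True).round(2),"F",s["wrist_force"].round(2),"t",round(s["time"],2))
L=(np.array(a[:3])/1000,Rz(np.radians(a[4]))@Ry(np.radians(a[5] if len(a)>5 else 0)))
p,R=tcp(L,G); rr=chain(p0,R0,p,R,int(a[3]))
for r in rr: print(r)
simulate(s["q"],rr)
E
python3 bk.py 500 200 180 14 -3
```

```text
lifter now [687.1 100.4 217.2] yaw pitch roll [ 175.62   76.75 -178.25] F [-0.84 -0.65 -2.01] t 23.65
[0.0021, 0.0138, -0.0125, -0.0031, -0.113, -0.0616]
[-0.0002, 0.0139, -0.0126, -0.0031, -0.113, -0.0616]
[-0.0025, 0.0138, -0.0124, -0.0031, -0.113, -0.0616]
[-0.0047, 0.0136, -0.012, -0.0031, -0.113, -0.0616]
[-0.0068, 0.0133, -0.0113, -0.0031, -0.113, -0.0616]
[-0.0089, 0.0129, -0.0103, -0.0031, -0.113, -0.0616]
[-0.0108, 0.0123, -0.0092, -0.0031, -0.113, -0.0616]
[-0.0125, 0.0116, -0.0078, -0.0031, -0.113, -0.0616]
[-0.0139, 0.0108, -0.0063, -0.0031, -0.113, -0.0616]
[-0.0152, 0.0099, -0.0046, -0.0031, -0.113, -0.0616]
[-0.0162, 0.009, -0.0028, -0.0031, -0.113, -0.0616]
[-0.0169, 0.008, -0.0009, -0.0031, -0.113, -0.0616]
[-0.0174, 0.0069, 0.001, -0.0031, -0.113, -0.0616]
[-0.0176, 0.0058, 0.003, -0.0031, -0.113, -0.0616]
end [0.5003 0.2045 0.2331] q [-0.22  0.11  2.15  1.06  1.36 -0.68]
```

>>> jog_arm(increments=[[0.002,0.014,-0.0125,-0.003,-0.113,-0.062,0],[0,0.014,-0.0125,-0.003,-0.113,-0.062,0],[-0.0025,0.014,-0.0125,-0.003,-0.113,-0.062,0],[-0.005,0.0135,-0.012,-0.003,-0.113,-0.062,0],[-0.007,0.0135,-0.011,-0.003,-0.113,-0.062,0],[-0.009,0.013,-0.01,-0.003,-0.113,-0.062,0],[-0.011,0.012,-0.009,-0.003,-0.113,-0.062,0],[-0.0125,0.0115,-0.008,-0.003,-0.113,-0.062,0]])

```text
time: 24.65
tool_pos: [0.5898, 0.1644, 0.2029]
tcp_rot: [-0.46, 0.747, 0.126]
wrist_force: [-0.5, 0.4, -0.6]
width: 0.198
```

```bash
python3 bk.py 458 320 140 9 -1.5
```

```text
lifter now [553.5 163.2 163.9] yaw pitch roll [-4.   42.83  0.73] F [-0.47  0.42 -0.65] t 24.65
[-0.0109, 0.0202, -0.0019, -0.0032, -0.0745, -0.0371]
[-0.0117, 0.0198, -0.001, -0.0032, -0.0745, -0.0371]
[-0.0125, 0.0194, -0.0, -0.0032, -0.0745, -0.0371]
[-0.0132, 0.0189, 0.001, -0.0032, -0.0745, -0.0371]
[-0.0137, 0.0184, 0.002, -0.0032, -0.0745, -0.0371]
[-0.0142, 0.0179, 0.0031, -0.0032, -0.0745, -0.0371]
[-0.0146, 0.0173, 0.0043, -0.0032, -0.0745, -0.0371]
[-0.0149, 0.0168, 0.0054, -0.0032, -0.0745, -0.0371]
[-0.015, 0.0162, 0.0066, -0.0032, -0.0745, -0.0371]
end [0.4582 0.3245 0.1931] q [ 0.02  0.1   2.25  1.21  1.18 -0.7 ]
```

>>> jog_arm(increments=[[-0.011,0.02,-0.002,-0.003,-0.075,-0.037,0],[-0.012,0.02,-0.001,-0.003,-0.075,-0.037,0],[-0.0125,0.0195,0,-0.003,-0.075,-0.037,0],[-0.013,0.019,0.001,-0.003,-0.075,-0.037,0],[-0.0135,0.0185,0.002,-0.003,-0.075,-0.037,0],[-0.014,0.018,0.003,-0.003,-0.075,-0.037,0],[-0.0145,0.0175,0.0045,-0.003,-0.075,-0.037,0],[-0.015,0.017,0.0055,-0.003,-0.075,-0.037,0],[-0.015,0.016,0.0065,-0.003,-0.075,-0.037,0],[0,0,0,0,0,0,0]])

```text
time: 25.9
tool_pos: [0.4318, 0.3282, 0.1695]
tcp_rot: [-0.533, -0.009, -0.019]
wrist_force: [0.1, -0.5, -1.7]
width: 0.193
```

```bash
python3 bk.py 459 345 35 5 -1.5
```

```text
lifter now [432.4 323.4 116.5] yaw pitch roll [-0.89 -0.75 -0.54] F [ 0.1  -0.48 -1.67] t 25.9
[0.0052, 0.012, -0.0119, 0.0019, 0.0033, -0.0005]
[0.0052, 0.012, -0.0119, 0.0019, 0.0033, -0.0005]
[0.0052, 0.012, -0.0119, 0.0019, 0.0033, -0.0005]
[0.0053, 0.012, -0.0119, 0.0019, 0.0033, -0.0005]
[0.0053, 0.0119, -0.0119, 0.0019, 0.0033, -0.0005]
end [0.4591 0.3494 0.0881] q [ 0.08  0.32  2.27  1.36  1.08 -0.94]
```

>>> jog_arm(increments=[[0.0055,0.012,-0.012,0.002,0.003,0,0],[0.0055,0.012,-0.012,0.002,0.003,0,0],[0.0055,0.012,-0.012,0.002,0.003,0,0],[0.0055,0.012,-0.012,0.002,0.003,0,0],[0.0055,0.012,-0.012,0.002,0.003,0,0],[0,0,0,0,0,0,0]])

```text
time: 26.65
tool_pos: [0.4604, 0.3456, 0.0791]
tcp_rot: [-0.53, 0.013, -0.024]
wrist_force: [-0.5, 1.1, -0.5]
width: 0.197
```

```bash
python3 bk.py 459 345 8 2 -1.5; python3 - <<'E'
from h import *
c=dict(np.load("w1.npz"))
E
```

```text
lifter now [460. 341.  26.] yaw pitch roll [-1.51  0.35 -0.36] F [-0.49  1.06 -0.51] t 26.65
[-0.0006, 0.0061, -0.0068, 0.0031, -0.0027, -0.0014]
[-0.0007, 0.0061, -0.0069, 0.0031, -0.0027, -0.0014]
end [0.4591 0.3493 0.0611] q [ 0.08  0.38  2.27  1.39  1.07 -1.  ]
```

>>> jog_arm(increments=[[-0.0007,0.006,-0.007,0.003,-0.003,-0.0015,0],[-0.0007,0.005,-0.006,0.003,-0.003,-0.0015,0],[0,0,0,0,0,0,0]])

```text
time: 27.02
tool_pos: [0.4591, 0.348, 0.0614]
tcp_rot: [-0.524, 0.006, -0.026]
wrist_force: [0.6, 0.6, -1.3]
width: 0.199
```

```bash
python3 bk.py 459 344 4 2 -1.5
```

```text
lifter now [459.  343.7   8.3] yaw pitch roll [-1.53 -0.06 -0.01] F [ 0.62  0.6  -1.25] t 27.02
[0.0, 0.0012, -0.0018, 0.0001, 0.0003, 0.0005]
[0.0, 0.0012, -0.0018, 0.0001, 0.0003, 0.0005]
end [0.4591 0.3483 0.0571] q [ 0.08  0.39  2.27  1.39  1.07 -1.01]
```

>>> jog_arm(increments=[[0,0.0011,-0.0018,0,0,0,0],[0,0.0011,-0.0018,0,0,0,0],[0,0.0005,-0.0008,0,0,0,0]])

```text
time: 27.4
tool_pos: [0.4595, 0.3483, 0.0571]
tcp_rot: [-0.523, 0.004, -0.027]
wrist_force: [-0.7, -0.8, 2.5]
width: 0.198
```

```bash
python3 bk.py 459 344 4 2 -1.5
```

```text
lifter now [459.6 344.    4. ] yaw pitch roll [-1.52 -0.15  0.05] F [-0.72 -0.84  2.51] t 27.4
[-0.0002, 0.0, -0.0, -0.0004, 0.0011, 0.0009]
[-0.0002, 0.0, -0.0, -0.0004, 0.0011, 0.0009]
end [0.4591 0.3483 0.0571] q [ 0.08  0.39  2.27  1.39  1.07 -1.01]
```

On the mat with contact felt (Fz rose to +2.5 N). Releasing, then backing straight out.

>>> jog_arm(increments=[[0,0,0,0,0,0,0.3],[0,0,0,0,0,0,0.5],[0,0,0,0,0,0,0.8],[0,0,0,0,0,0,1],[0,0,0,0,0,0,1],[0,0,0,0,0,0,1]], force=20)

```text
time: 28.15
tool_pos: [0.4603, 0.3486, 0.0582]
tcp_rot: [-0.522, 0.003, -0.027]
wrist_force: [-1.0, 0.0, -0.2]
width: 1.005
```

>>> jog_arm(increments=[[0,-0.01,0,0,0,0,1],[0,-0.02,0,0,0,0,1],[0,-0.025,0,0,0,0,1],[0,-0.025,0,0,0,0,1],[0,-0.02,0.02,0,0,0,1],[0,-0.02,0.03,0,0,0,1],[0,0,0,0,0,0,1]])

```text
time: 29.02
tool_pos: [0.4573, 0.2641, 0.165]
tcp_rot: [-0.523, 0.004, -0.028]
wrist_force: [0.0, 0.9, -0.6]
width: 1.005
```

```bash
python3 st.py; python3 pl.py v9; python3 w.py w9
```

```text
29.02 q [-0.1107, 0.1493, 2.2716, 1.1538, 1.2354, -0.8039] p [457.3, 264.1, 165.0] x [ 1.    -0.028  0.003] y [ 0.026  0.866 -0.5  ] F [ 0.02  0.94 -0.56] T [-0.432  0.005 -0.011] w 1.005
-80 left 31.0 right 30.0
-70 left 31.0 right 32.0
-60 left 31.0 right 31.0
-50 left 33.0 right 30.0
-40 left 29.0 right 31.0
-30 left 31.0 right 32.0
-20 left 32.0 right 31.0
-10 left 31.0 right 30.0
0 left 31.0 right 33.0
10 left 37.0 right 39.0
20 left 41.0 right 42.0
30 left 41.0 right 42.0
40 left 44.0 right 43.0
50 left 41.0 right 42.0
60 left 42.0 right 44.0
70 left 41.0 right 45.0
80 left 38.0 right 38.0
```

```bash
python3 -c "
import cv2,numpy as np
a=cv2.imread('pics/v9.png'); b=cv2.imread('pics/w9.png'); a=cv2.resize(a,(480,374)); b=cv2.resize(b,(320,240)); b=np.vstack([b,np.zeros((134,320,3),np.uint8)]); cv2.imwrite('pics/v10.png',np.hstack([a,b]))"
```

```text
(no output)
```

View pics/v10.png

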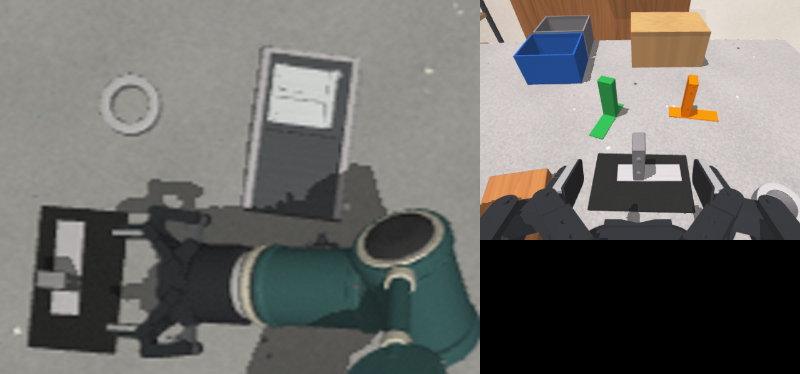

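The lifter stands on the mat at (60,275), clear of the gripper. The plate lies flat, ribs up, on the upper deck at (300,97), and the look-alikes and ring gauge look undisturbed. Handing in.

```bash
python3 -c "
from workcell import bot; print(bot.finish_job())"
```

```text
the job is handed in; nothing more can be done
None
```

The plate lies flat, ribs up, on the upper deck, and the grey lifter is standing on its mat again, released. I handed the job in at about 29 s of the 70 s allowed.

**How it went:** I gripped the lifter's handle from the side and slid the blade along the deck under the plate until it met the rib. I held it there for about 1 s, with readings of 7.4–8.8 N. I then rotated the lifter about 100° at the step until the plate fell over.

**Last checks:**
- **Plate:** it sits level across its width, top about 43 mm above the bench with a few mm of scatter. It covers roughly x = 8 to 72 mm on the upper deck, inside the rails.
- **Lifter:** it stands upright, fully on the mat. The gripper is open and clear.
- **Other items:** the ring gauge and the green and orange look-alikes appear unmoved. I did not check the brass weight, height gauge, caliper or gauge case at the end.

**What did not match the plan:**
- **Push force:** before it settled, the forward push went briefly to about 10 N, with up to 7.6 N sideways from a slight twist.
- **Block position:** the step was about 2.7 mm nearer than the cameras suggested, so I corrected for it by feel.
- **Tipping path:** past about 60° the blade ran several mm off the planned path, and about 18 mm off once the plate had fallen. In the pictures taken while tipping, only the blade appeared to touch the plate.

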